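# Load the block warmer: seat and rock the tapered sample canisters

### The arm

A 6-joint arm with a two-finger parallel gripper is mounted at the origin on the work surface. World frame = base frame: x ahead of the robot, y to its left, z up, the work surface at z = 0. Lengths are in m, angles in rad, forces in N, time in s.
With the tool pointing down it reaches from about 0.25 to 0.775 m from the base axis. Payload 4 kg.
Tool frame: the origin (TCP) lies between the finger pads; the fingertips stand 19 mm ahead of it and the grasp point (between the pads) is the TCP (robot.tip_reach is the y of the fingertips in the tool frame, in m); y points along the fingers, x is the direction in which the jaws open and shut, and the axes are right-handed (so a half turn about y gives the same grasp; the last joint's range is limited). The gripper opens to 94 mm and grips with 3 to 60 N. Pads are 16 mm wide; open, the fingers measure 119 mm over their backs; the gripper's body (75 mm by 177 mm) begins 78 mm behind the grasp point.
Start: joints at [1.216, 0.087, 1.371, -0, 1.684, -0.103], TCP at [0.137, 0.533, 0.225] pointing down, gripper open.
Joint ranges: [-3.1, 3.1], [-0.76, 2.03], [0.27, 2.55], [-1.08, 4.22], [0.17, 2.65], [-2.57, 2.57]. Speed limits (rad/s): [2.79, 2.79, 3.14, 3.14, 3.14, 3.14].

### API

Orientations are given as [roll, pitch, yaw] about the fixed x, y, z axes, in that order (R = Rz(yaw) Ry(pitch) Rx(roll)).
In Python, from bench import robot, imaging, order gives the robot as it stands.
- The arm moves only by the tool send_rows, never from a script. Its argument "moves" is text: rows parted by semicolons, each of 5 numbers parted by spaces: the gripper's target within -1 to 1 (shut at 1, half-way at 0, fully open at -1), then the shift along the tool's x, y, z in m, then the turn about the tool's y in degrees. In form: fingers tx ty tz roll; .... A call has exactly 10 rows; each row shifts and turns the commanded pose from where the row before left it, along the tool's axes as they then stand; what a row does not reach is not made up. A row lasts 1/12 s, in which the tool goes at most 41.7 mm and 7.16 degrees, less where a joint would pass 70% of its speed; a pose out of reach is approached as far as the arm can. A call with a gripper value outside its range is refused whole. The fingers move at their own pace and stop on an object; the grip force is fixed at half the most. Time passes only in rows, so rows that do not move let the fingers close, or fill a call up. It gives the time, the measured TCP pose, the force and the opening at its end, in the units of the state.
- robot.get_obs(): the state, without advancing time (a new reading comes with each control period).
- imaging.snapshot(name): name is "side" or "top" or "wrist"; returns a dict with "image" (480x640x3 uint8, red, green, blue), "mtx" (3x3 intrinsics, pixels), "R" (3x3) and "t" (3): a world point X has camera coordinates R X + t. Camera axes: x right, y down, z forward; pixel columns grow to the right and rows downward; lengths in m; the calibration is good to about 2 mm. A picture is of the moment at which its call begins. There is no depth.
- order.close_job(): hands the job in, once; it reports no verdict.
Trained networks look in a picture, given as the dict that the camera call returned (one of the last four; its "shot" number tells which), for a name from the list of things; names that differ only in an ending like _2 or _b are one class to them, and where a whole thing is asked for, a point or a joint stands for the part that bears it (a point fixed in the world has none). Each returns a list of dicts, best first, with "conf" (0 to 1); they miss things now and then, are a little off and sometimes report something else, mostly with a low value. They report only what shows in the picture. A call takes as long as a camera call. They do not tell look-alikes from the thing itself.
- imaging.recognise(picture, target): "centre" ([column, row] in pixels, amid what is visible of it).
- imaging.landmark_of(picture, target): "centre" ([column, row] in pixels: a listed point, or the origin of a listed thing).
The state is a dict: "time": time; "joint_positions": joint angles; "qvel": joint speeds; "joint_torque": joint torques, N m; "tool_pos": TCP position; "ee_rot": TCP orientation; "wrist_force": force on the tool from outside, world axes, zero at the start; "wrist_torque": the same for the moment, N m; "width": finger opening in m.
Only numpy, scipy, OpenCV 4.12 (cv2) and the standard library are available. Lean on these libraries where they do the work, as an engineer would, in place of code of your own. Each camera call takes 0.05 s, during which the arm holds its last target.

### The job

Throw the warmer's lever isolator to off (towards you), then load every sample canister standing on the counter one at a time, largest first: seat its tapered foot fully home in the cup of its own size, then rock it, leaning it about eight degrees with its foot still inside the cup, to check that it is not jammed, and let it settle fully home and upright again. When all sit home, throw the isolator back to on (away from you) and leave the read-out panel beside the warmer tipped back to 45 degrees; disturb nothing else on the counter.

Things in the scene. Friction and masses are not known exactly. Their poses are not given: they have to be found in the camera images.
- canister_large: large sample canister (may be absent), loose, upright: steel foot, a cone 56 mm wide at the underside growing to 80 mm over the lowest 30 mm; white body 80 mm wide up to 48 mm, sloping in to 32 mm at 55 mm height; on top a round grey grip 30 mm in diameter from 55 to 100 mm height (hold it there, fingertips clear of the slope). 0.15 to 0.5 kg, nearly all in the foot. Origin: centre of the underside, z up along its axis.
- cup_large_seat (a point): centre of the flat floor of the large canister's cup: a fixed aluminium cup on the warmer with a conical recess 30 mm deep, 58.4 mm wide at the floor and 82.4 mm at the rim (1.2 mm clear all round), outside 104 mm wide. Fully home, the canister's underside rests on this floor and its white body starts level with the rim. Raised about 10 mm it can be leaned some 8 degrees either way, its foot still inside. The point lies 24 mm, the rim 54 mm above the counter.
- canister_medium: medium sample canister (may be absent), loose, upright: steel foot, a cone 46 mm wide at the underside growing to 70 mm over the lowest 30 mm; white body 70 mm wide up to 48 mm, sloping in to 32 mm at 55 mm height; on top a round grey grip 30 mm in diameter from 55 to 100 mm height (hold it there, fingertips clear of the slope). 0.15 to 0.5 kg, nearly all in the foot. Origin: centre of the underside, z up along its axis.
- cup_medium_seat (a point): centre of the flat floor of the medium canister's cup: a fixed aluminium cup on the warmer with a conical recess 30 mm deep, 48.4 mm wide at the floor and 72.4 mm at the rim (1.2 mm clear all round), outside 94 mm wide. Fully home, the canister's underside rests on this floor and its white body starts level with the rim. Raised about 10 mm it can be leaned some 8 degrees either way, its foot still inside. The point lies 24 mm, the rim 54 mm above the counter.
- canister_small: small sample canister (may be absent), loose, upright: steel foot, a cone 36 mm wide at the underside growing to 60 mm over the lowest 30 mm; white body 60 mm wide up to 48 mm, sloping in to 32 mm at 55 mm height; on top a round grey grip 30 mm in diameter from 55 to 100 mm height (hold it there, fingertips clear of the slope). 0.15 to 0.5 kg, nearly all in the foot. Origin: centre of the underside, z up along its axis.
- cup_small_seat (a point): centre of the flat floor of the small canister's cup: a fixed aluminium cup on the warmer with a conical recess 30 mm deep, 38.4 mm wide at the floor and 62.4 mm at the rim (1.2 mm clear all round), outside 84 mm wide. Fully home, the canister's underside rests on this floor and its white body starts level with the rim. Raised about 10 mm it can be leaned some 8 degrees either way, its foot still inside. The point lies 24 mm, the rim 54 mm above the counter.
- warmer: block warmer, fixed: white plinth 130 x 370 x 18 mm carrying three aluminium cups in a row 125 mm apart, in any order of size. Origin under its centre; y along the row. A fixed white tube rack with tubes up to 105 mm tall stands beyond it.
- isolator (a joint): angle of the isolator lever about its level pivot: 0 = off stop (leaning 0.6 rad towards the robot side), 0.6 = upright, 1.2 = on stop (leaning 0.6 rad away). Over-centre: pushed well past upright it falls to that stop by itself and stays; a push of about 1 N moves it.
- isolator_bar (a point): centre of the lever's black cross bar, 22 mm thick and 56 mm long along the base's y; 85 mm from the pivot on a 12 mm steel stem. It moves in an arc along the base's x, 120 mm above the counter at the stops and 135 mm upright.
- isolator_pivot (a point): the lever's pivot, 50 mm above the counter over the centre of the fixed grey isolator base (100 x 70 mm, 40 mm high; two small cheeks to 61 mm at the pivot). Its axes are the base's: x points level from the off side to the on side (roughly away from the robot), y along the pivot. The base stands left or right of the warmer.
- display (a joint): lean of the warmer's read-out panel back from upright: 0 = upright, grows as its top tips away from the robot, 1.3 = limit; starts nearly upright. A stiff hinge: a push of about 2 N near the top moves it and it stays where it is left.
- display_hinge (a point): level hinge at the foot of the read-out panel, 30 mm above the counter. Axes are the fixed base's (110 x 80 x 20 mm, reaching from 35 mm on the robot's side of the hinge to 75 mm beyond it): x points the way the panel leans back (roughly away from the robot), y along the hinge. The base stands on the other side of the warmer from the isolator.
- display_top (a point): middle of the panel's upper edge, 100 mm from the hinge. The panel is 100 mm wide and 12 mm thick, white with a dark screen on the robot's side.
- dish: bystander: open steel dish 100 x 70 x 30 mm, origin under its centre
- swab_jar: bystander: glass jar 64 mm wide, 85 mm tall
- tape: bystander: lying paper roll 90 mm wide, 22 mm high
- marker: bystander: marker pen 115 mm long, lying
- cotton_cup: bystander: white cup 70 mm wide, 60 mm tall
Things that resemble listed ones, but are neither listed nor needed, are in the scene too. Leave any green or pink look-alike of the canister_medium alone.

How it is judged:
On the way, in this order (a step that is already met when the one before it is completed fails the run):
1. the isolator is thrown to off (towards the robot) (value of joint isolator below 0.12 rad), for 0.2 s.
2. the large canister sits fully home in its own cup (horizontal distance between canister_large and cup_large_seat below 0.004 m and z of canister_large in the frame of cup_large_seat below 0.004 m and angle between canister_large's own z axis and vertical below 0.05 rad), for 0.3 s.
3. the large canister is rocked: leans at least 4 degrees with its foot still inside its cup (angle between canister_large's own z axis and vertical above 0.07 rad and horizontal distance between canister_large and cup_large_seat below 0.015 m and z of canister_large in the frame of cup_large_seat below 0.02 m), for 0.1 s.
4. the medium canister sits fully home in its own cup (horizontal distance between canister_medium and cup_medium_seat below 0.004 m and z of canister_medium in the frame of cup_medium_seat below 0.004 m and angle between canister_medium's own z axis and vertical below 0.05 rad), for 0.3 s.
5. the medium canister is rocked: leans at least 4 degrees with its foot still inside its cup (angle between canister_medium's own z axis and vertical above 0.07 rad and horizontal distance between canister_medium and cup_medium_seat below 0.015 m and z of canister_medium in the frame of cup_medium_seat below 0.02 m), for 0.1 s.
6. the small canister sits fully home in its own cup (horizontal distance between canister_small and cup_small_seat below 0.004 m and z of canister_small in the frame of cup_small_seat below 0.004 m and angle between canister_small's own z axis and vertical below 0.05 rad), for 0.3 s.
7. the small canister is rocked: leans at least 4 degrees with its foot still inside its cup (angle between canister_small's own z axis and vertical above 0.07 rad and horizontal distance between canister_small and cup_small_seat below 0.015 m and z of canister_small in the frame of cup_small_seat below 0.02 m), for 0.1 s.
8. with every canister home again, the isolator is thrown back to on (all of step 2 and all of step 4 and all of step 6 and value of joint isolator above 1.08 rad), for 0.3 s.
At the end, for the whole second after the job is handed in: each canister present rests in the cup of its size: within 4 mm of its centre, underside within 4 mm of the cup floor, upright within 3 degrees, at rest; the isolator lever is on (above 1.08 rad); the read-out panel leans back 45 degrees, 7 either way (all of step 8 and value of joint display between 0.66 and 0.91 rad and linear speed of each of canister_large, canister_medium, canister_small below 0.02 m/s); the robot touches nothing.
It fails at once if a bystander is moved by more than 25 mm (distance of any of dish, swab_jar, tape, marker, cotton_cup from where it was at the start of the episode above 0.025 m).
Of canister_large, canister_medium, canister_small only 2 to 3 are there at a start; the rules pass over those that are not, and their reading is None.
At some moment in a run one of canister_large, canister_medium, canister_small may be knocked a few centimetres aside while the robot is not near it.
It also fails if it takes over 210 s, if anything falls off the work surface, if the arm or the gripper's body presses on something with over 40 N, if the wrist force passes 120 N, or if a joint passes its speed limit or range.

## Working session

There is one attempt and no reset: what is moved stays moved. The work goes in short steps, Python scripts to look and compute and a tool call to move; the robot and the scene stay as the last step left them, time stands still between calls to the robot, and variables do not carry over. Pictures are saved under pics/ and viewed, and the job is handed in when it is done.

Besides the shell and the picture viewer there is one more tool, called after "Call:" by a JSON object that holds its "api" and its "payload". send_rows: Moves the arm, as the interface text tells. Its arguments: {"type":"object","properties":{"moves":{"type":"string"}},"required":["moves"]}

```bash
ls; mkdir -p pics
python3 - <<'E'
from bench import robot, imaging, order
import cv2
o=robot.get_obs()
for k,v in o.items(): print(k,v)
for n in ["side","top","wrist"]:
    p=imaging.snapshot(n)
    cv2.imwrite(f"pics/{n}0.png",p["image"][:,:,::-1])
    print(n,p["mtx"].tolist(),p["R"].tolist(),p["t"].tolist(),p["shot"])
E
```

```text
pics
time 0.0
joint_positions [ 1.21588201e+00  8.79178337e-02  1.37220091e+00 -1.46569507e-05
  1.68358034e+00 -1.03084290e-01]
qvel [-0.00082925 -0.0014401  -0.00056159  0.0006124   0.00052996 -0.00039925]
joint_torque [-4.33374598e-04 -3.40195620e+01 -3.02422428e+01  7.16035324e-02
  3.32036277e-02 -1.83031761e-04]
tool_pos [0.13687762 0.53219202 0.2233515 ]
ee_rot [-1.57059406  0.00209675  1.31896487]
wrist_force [-0.17361933 -0.39108279  0.20834867]
wrist_torque [-0.02833891  0.00774529 -0.01363317]
width 0.09423293177401447
side [[475.3158147653947, 0.0, 320.85339209541195], [0.0, 475.3158147653947, 234.1794855853933], [0.0, 0.0, 1.0]] [[0.8944901924012961, -0.44706209072277786, 0.0047731264880401785], [-0.23267945560405032, -0.4746126399401625, -0.8488834507450554], [0.3817689964333076, 0.7582073127104542, -0.5285585155067477]] [-0.42353935583046065, 0.22542620950303138, 0.8622531852705638] 1
top [[434.18858873274854, 0.0, 324.13532935395153], [0.0, 434.18858873274854, 238.15892892136895], [0.0, 0.0, 1.0]] [[0.11810551629144167, -0.9930009221205137, -0.0005056573360154552], [-0.9711902060140937, -0.11540522253513912, -0.2084975260139005], [0.20697988009425963, 0.02511579740769742, -0.9780227635166482]] [0.008825447994894998, 0.5168384119543088, 0.951659176832933] 2
wrist [[361.06967353897585, 0.0, 317.91185803937645], [0.0, 361.06967353897585, 234.06486294733853], [0.0, 0.0, 1.0]] [[0.2500629074475945, 0.9682254685208141, -0.002825672753089826], [0.9403753105305179, -0.2421730233430144, 0.23884409582306418], [0.23057063486812265, -0.06238324192085173, -0.9710538159463445]] [-0.5485646438697959, -0.02406139468060034, 0.3904090504785048] 3
```

View pics/top0.png

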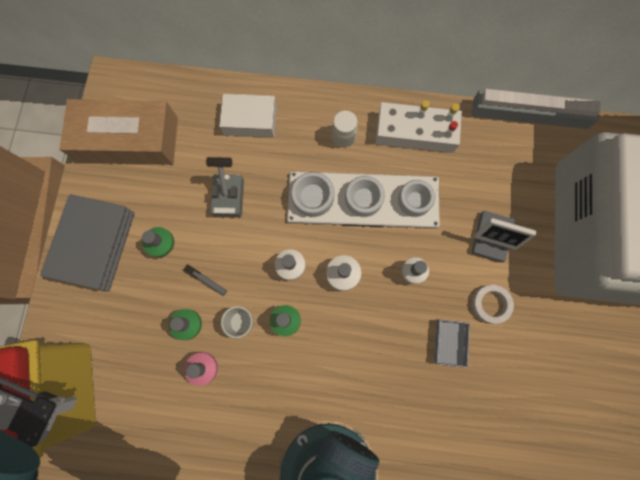

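View pics/side0.png

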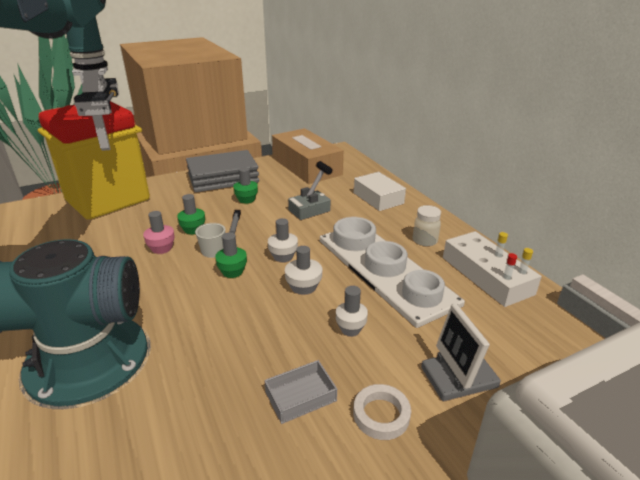

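View pics/wrist0.png

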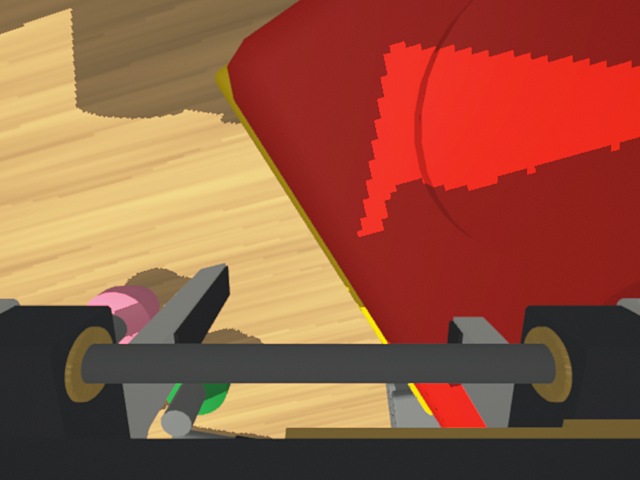

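In the top picture the white canisters are at (290,264), (343,272) and (415,270). The look-alikes are green at (158,242), (185,324) and (285,320), and pink at (202,368). The cups are at (313,194), (365,196) and (417,197), the isolator is at about (225,190) with its bar at (219,162), and the panel is at (505,235).

```bash
cat > h.py <<'E'
import numpy as np, cv2
from bench import robot, imaging, order
def snap(n,save=None):
    p=imaging.snapshot(n)
    if save: cv2.imwrite(f"pics/{save}.png",p["image"][:,:,::-1])
    return p
def ray(p,uv):
    K,R,t=np.array(p["mtx"]),np.array(p["R"]),np.array(p["t"])
    d=R.T@np.linalg.solve(K,np.array([uv[0],uv[1],1.0])); return -R.T@t,d
def atz(p,uv,z):
    c,d=ray(p,uv); return c+d*(z-c[2])/d[2]
def proj(p,X):
    K,R,t=np.array(p["mtx"]),np.array(p["R"]),np.array(p["t"])
    q=K@(R@np.asarray(X,float)+t); return q[:2]/q[2]
def tri(obs):
    A=np.zeros((3,3));b=np.zeros(3)
    for p,uv in obs:
        c,d=ray(p,uv);d/=np.linalg.norm(d);M=np.eye(3)-np.outer(d,d);A+=M;b+=M@c
    return np.linalg.solve(A,b)
E
python3 - <<'E'
from h import *
Z=dict(canister_large=0,canister_medium=0,canister_small=0,cup_large_seat=.024,cup_medium_seat=.024,cup_small_seat=.024,warmer=0,isolator_bar=.12,isolator_pivot=.05,display_hinge=.03,display_top=.13)
P={n:snap(n) for n in("top","side")}
for k,z in Z.items():
    for n,p in P.items():
        for r in imaging.landmark_of(p,k)[:4]:
            print(k,n,round(r["conf"],2),np.round(r["centre"],1),np.round(atz(p,r["centre"],z),4)[:2])
E
```

```text
canister_large top 0.72 [242.  320.1] [0.3053 0.2397]
canister_large top 0.56 [344.1 274. ] [0.4419 0.0131]
canister_large side 0.61 [302.7 288.6] [0.435  0.0115]
canister_medium top 0.9 [163.9 247. ] [0.4558 0.4561]
canister_medium top 0.84 [283.3 322.7] [0.3108 0.1424]
canister_medium top 0.83 [205.5 369.7] [0.1847 0.3053]
canister_medium top 0.76 [292.1 268.4] [0.4406 0.139 ]
canister_medium side 0.8 [161.7 248.3] [0.1902 0.3086]
canister_medium side 0.8 [244.1 201.3] [0.4517 0.4546]
canister_medium side 0.6 [228.8 270.8] [0.3101 0.1458]
canister_medium side 0.58 [284.4 257.5] [0.4454 0.139 ]
canister_small top 0.97 [411.1 273.3] [ 0.4626 -0.1466]
canister_small side 0.94 [349.5 330.7] [ 0.462  -0.1479]
canister_small side 0.72 [303.9 288. ] [0.4382 0.0123]
canister_small side 0.54 [424.2 240.2] [0.7935 0.0538]
canister_small side 0.37 [470.4 322.3] [ 0.6902 -0.2339]
cup_large_seat top 0.97 [311.1 195.6] [0.6203 0.1147]
cup_large_seat top 0.65 [410.3 272.8] [ 0.4599 -0.1402]
cup_large_seat side 0.59 [354.4 238.7] [0.6181 0.1056]
cup_medium_seat top 0.56 [363.  196.5] [ 0.633  -0.0
[... 337 characters left out ...]
isolator_bar top 0.93 [218.6 164.1] [0.6392 0.3234]
isolator_bar top 0.56 [221.1 192.1] [0.5749 0.3069]
isolator_bar side 0.64 [321.7 170.2] [0.6318 0.3128]
isolator_pivot top 0.87 [220.8 196.3] [0.5852 0.3258]
isolator_pivot top 0.38 [418.2 197.8] [ 0.6368 -0.1403]
isolator_pivot side 0.84 [308.6 195.2] [0.5952 0.3193]
display_hinge top 0.62 [493.9 243. ] [ 0.5532 -0.3303]
display_hinge top 0.3 [365.3 196.5] [ 0.6317 -0.0165]
display_hinge side 0.64 [451.7 367. ] [ 0.5581 -0.3291]
display_hinge side 0.56 [322.1 171.4] [0.7189 0.4826]
display_top top 0.9 [511.4 227.7] [ 0.5665 -0.3293]
display_top side 0.64 [471.2 320.8] [ 0.576  -0.3323]
display_top side 0.41 [281.6 257.1] [ 0.3724 -0.0327]
```

Run:
```python
from h import *
p=snap("top"); im=p["image"][:,:,::-1].copy()
S=5;x0,y0=265,165
c=cv2.resize(im[y0:y0+125,x0:x0+180],None,fx=4,fy=4,interpolation=cv2.INTER_CUBIC);S=4
def circ(x,y,z,d,col):
    pts=[(proj(p,[x+d/2*np.cos(a),y+d/2*np.sin(a),z])+.5-[x0,y0])*S-.5 for a in np.linspace(0,6.28,60)]
    cv2.polylines(c,[np.int32(np.round(pts))],True,col,1)
for x,y,d in[(.438,.012,.08),(.443,.139,.07),(.462,-.147,.06)]:
    circ(x,y,.048,d,(0,0,255));circ(x,y,.1,.03,(255,0,0))
for x,y,d in[(.619,.113,.104),(.632,-.0115,.094),(.642,-.139,.084)]:
    circ(x,y,.054,d,(0,0,255))
cv2.imwrite("pics/crop1.png",c)
```

```text
(no output)
```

View pics/crop1.png

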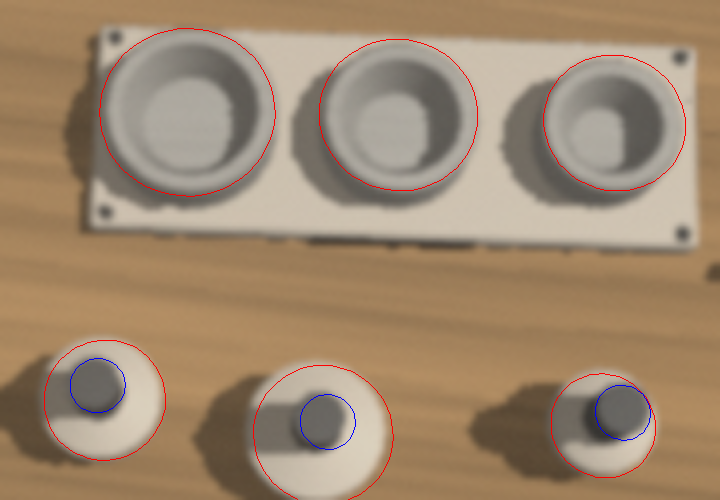

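The circles match the sizes: medium at crop left (105,400), large in the middle (320,432) and small at right (603,425). The cups run large, medium, small from left to right. I'll start with the isolator, straddling its bar with the jaws open.

Call:
{"api": "send_rows", "payload": {"moves": "-1 0 -0.008 0 7; -1 0 -0.008 0 7; -1 0 -0.008 0 7; -1 0 -0.008 0 7; -1 0 -0.008 0 7; -1 0 -0.008 0 7; -1 0 0 0 7; -1 0 0 0 7; -1 0 0 0 7; -1 0 0 0 7"}}

```text
time: 2.23
tool_pos: [0.1371, 0.5327, 0.2726]
ee_rot: [-1.571, -0.0, 0.091]
wrist_force: [-0.2, -1.3, 0.2]
width: 0.0939
```

```bash
cat >> h.py <<'E'
def delta(x,y,z,yaw=None):
    o=robot.get_obs(); p=np.array(o["tool_pos"]); w=o["ee_rot"][2]
    d=np.array([x,y,z])-p; c,s=np.cos(w),np.sin(w)
    print("tcp",np.round(p,4),"yaw",round(np.degrees(w),2),"rpy",np.round(o["ee_rot"],3),"F",np.round(o["wrist_force"],2),"w",round(o["width"],4),"t",round(o["time"],2))
    print(" shift tool [mm]",np.round(1000*np.array([c*d[0]+s*d[1],-d[2],-s*d[0]+c*d[1]]),1),"turn",None if yaw is None else round(np.degrees(w)-yaw,2))
E
python3 -c "
from h import *
delta(.638,.320,.25,-3)"
```

```text
tcp [0.1371 0.5327 0.2726] yaw 5.23 rpy [-1.571 -0.     0.091] F [-0.18 -1.31  0.2 ] w 0.0939 t 2.23
 shift tool [mm] [ 479.5   22.6 -257.4] turn 8.23
```

Call:
{"api": "send_rows", "payload": {"moves": "-1 0.030 0 -0.016 0; -1 0.030 0 -0.016 0; -1 0.030 0 -0.016 0; -1 0.030 0 -0.016 0; -1 0.030 0 -0.016 0; -1 0.030 0 -0.016 0; -1 0.030 0 -0.016 0; -1 0.030 0 -0.016 0; -1 0.030 0 -0.016 0; -1 0 0 0 4"}}

```text
time: 3.07
tool_pos: [0.4249, 0.4125, 0.2713]
ee_rot: [-1.573, -0.002, 0.02]
wrist_force: [-0.4, 0.2, -0.1]
width: 0.094
```

```bash
python3 -c "
from h import *
p=snap('wrist','w1')
for k in ('isolator_bar','isolator_pivot'):
  for r in imaging.landmark_of(p,k)[:2]: print(k,r['conf'],r['centre'],atz(p,r['centre'],.12 if 'bar' in k else .05))
delta(.638,.320,.25,-3)"
```

```text
isolator_pivot 0.82 [464.3, 290.7] [0.59212512 0.3236373  0.05      ]
tcp [0.42   0.4153 0.2722] yaw 1.6 rpy [-1.571e+00  1.000e-03  2.800e-02] F [-0.05 -0.5   0.9 ] w 0.094 t 3.22
 shift tool [mm] [ 215.2   22.2 -101.4] turn 4.6
```

View pics/w1.png

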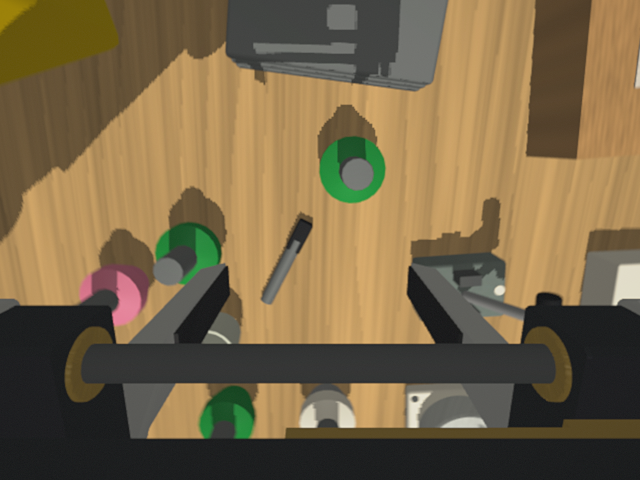

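Call:
{"api": "send_rows", "payload": {"moves": "-1 0.030 0 -0.0145 4.6; -1 0.030 0 -0.0145 0; -1 0.030 0 -0.0145 0; -1 0.030 0 -0.0145 0; -1 0.030 0 -0.0145 0; -1 0.030 0 -0.0145 0; -1 0.030 0 -0.01 0; -1 0 0 0 0; -1 0 0 0 0; -1 0 0 0 0"}}

```text
time: 4.05
tool_pos: [0.6245, 0.3112, 0.2725]
ee_rot: [-1.57, 0.001, -0.05]
wrist_force: [0.0, -0.2, 0.2]
width: 0.094
```

```bash
python3 -c "
from h import *
for n in ('wrist','top','side'):
  p=snap(n,n+'2')
  for r in imaging.landmark_of(p,'isolator_bar')[:2]: print(n,r['conf'],r['centre'],atz(p,r['centre'],.12))
delta(.638,.320,.13,-3)"
```

```text
wrist 0.87 [339.6, 215.5] [0.64340188 0.31891993 0.12      ]
top 0.73 [220.7, 166.6] [0.63384739 0.31775641 0.12      ]
side 0.57 [323.1, 172.0] [0.62992235 0.30085806 0.12      ]
tcp [0.6246 0.3109 0.2734] yaw -2.93 rpy [-1.57e+00 -1.00e-03 -5.10e-02] F [ 0.44 -0.35  0.46] w 0.0938 t 4.35
 shift tool [mm] [ 12.9 143.4   9.8] turn 0.07
```

View pics/side2.png

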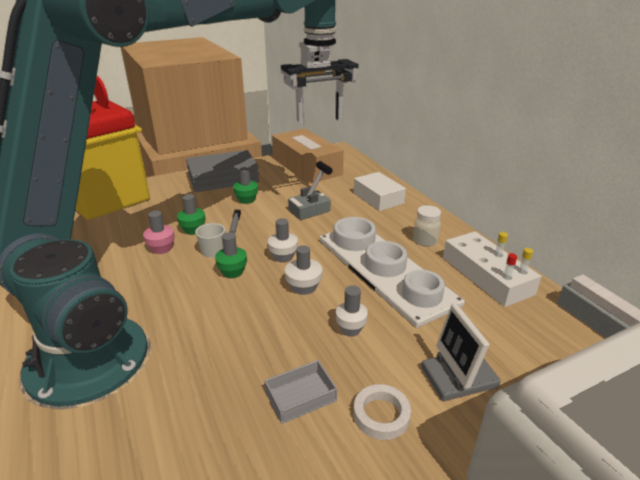

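The gripper hangs over the lever (bar at about (323,168) in the side picture). I'll align it, descend and pull.

Call:
{"api": "send_rows", "payload": {"moves": "-1 0.014 0 0.008 0; -1 0 0.03 0 0; -1 0 0.03 0 0; -1 0 0.03 0 0; -1 0 0.03 0 0; -1 0 0.022 0 0; -1 0 0 0 0; -1 -0.02 0 0 0; -1 -0.02 0 0 0; -1 -0.02 0 0 0"}}

```text
time: 5.18
tool_pos: [0.5811, 0.3209, 0.1333]
ee_rot: [-1.569, -0.005, -0.053]
wrist_force: [2.2, 0.2, 1.6]
width: 0.094
```

Call:
{"api": "send_rows", "payload": {"moves": "-1 -0.02 0 0 0; -1 -0.02 0 0 0; -1 -0.02 0 0 0; -1 -0.012 0 0 0; -1 0 0 0 0; -1 0 0 0 0; -1 0 0 0 0; -1 0 0 0 0; -1 0.02 0 0 0; -1 0 0 0 0"}}

```text
time: 6.02
tool_pos: [0.5309, 0.3233, 0.133]
ee_rot: [-1.569, -0.005, -0.054]
wrist_force: [-0.9, -1.1, 0.1]
width: 0.0939
```

```bash
python3 -c "
from h import *
for n in ('top','side'):
  p=snap(n,n+'3')
  for r in imaging.landmark_of(p,'isolator_bar')[:2]: print(n,r['conf'],r['centre'],atz(p,r['centre'],.12))
delta(.545,.320,.25,-3)"
```

```text
side 0.71 [293.5, 179.4] [0.54054013 0.2934535  0.12      ]
side 0.48 [235.7, 226.3] [0.33353131 0.13268787 0.12      ]
tcp [0.5278 0.3235 0.1316] yaw -3.0 rpy [-1.57e+00 -1.00e-03 -5.20e-02] F [-0.46 -0.05 -0.44] w 0.094 t 6.22
 shift tool [mm] [  17.4 -118.4   -2.6] turn -0.0
```

View pics/side3.png

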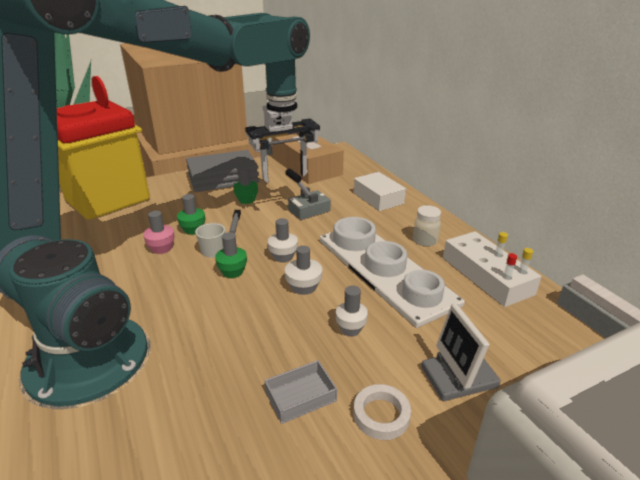

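The lever now leans towards the robot (bar at (294,177)). Next is the large canister, with a wrist look on the way.

Call:
{"api": "send_rows", "payload": {"moves": "-1 0 -0.03 0 0; -1 0 -0.03 0 0; -1 0 -0.03 0 0; -1 0 -0.03 0 0; -1 -0.012 0 -0.038 0; -1 -0.012 0 -0.038 0; -1 -0.012 0 -0.038 0; -1 -0.012 0 -0.038 0; -1 -0.012 0 -0.038 0; -1 0 0 0 0"}}

```text
time: 7.05
tool_pos: [0.4555, 0.1321, 0.2514]
ee_rot: [-1.573, -0.001, -0.058]
wrist_force: [0.8, 0.9, -0.3]
width: 0.0938
```

Run:
```python
from h import *
from scipy.spatial.transform import Rotation as Ro
p=snap('wrist','w4')
o=robot.get_obs(); T=Ro.from_euler('xyz',o['ee_rot']).as_matrix()
C=-np.array(p['R']).T@p['t']
print('cam in tool',T.T@(C-o['tool_pos']),'axis',T.T@np.array(p['R'])[2])
for k in ('canister_medium','canister_large','canister_small','cup_large_seat','cup_medium_seat','cup_small_seat'):
  for r in imaging.landmark_of(p,k)[:3]: print(k,round(r['conf'],2),r['centre'],atz(p,r['centre'],.024 if 'cup' in k else 0))
delta(.438,.012,.25,-3)
```

```text
cam in tool [-0.00099147 -0.15957667  0.06699161] axis [-0.00231682  0.97000034 -0.24309251]
canister_medium 0.83 [196.8, 209.9] [0.31527826 0.13570885 0.        ]
canister_medium 0.79 [57.2, 57.3] [0.19223888 0.3050197  0.        ]
canister_medium 0.63 [302.9, 200.1] [0.43832796 0.13986496 0.        ]
canister_large 0.83 [311.8, 298.9] [0.44080991 0.0172306  0.        ]
canister_small 0.7 [338.1, 410.9] [ 0.4657378  -0.14621792  0.        ]
cup_large_seat 0.58 [469.4, 222.2] [0.62002776 0.10838452 0.024     ]
cup_medium_seat 0.85 [471.5, 319.2] [ 0.62747316 -0.00871662  0.024     ]
cup_small_seat 0.55 [478.6, 410.6] [ 0.64196878 -0.13585781  0.024     ]
cup_small_seat 0.32 [311.9, 299.1] [0.44198959 0.02773334 0.024     ]
tcp [0.4583 0.1378 0.2504] yaw -2.91 rpy [-1.57   0.    -0.051] F [-0.69 -0.13  0.18] w 0.0942 t 7.4
 shift tool [mm] [ -13.9    0.4 -126.7] turn 0.09
```

View pics/w4.png

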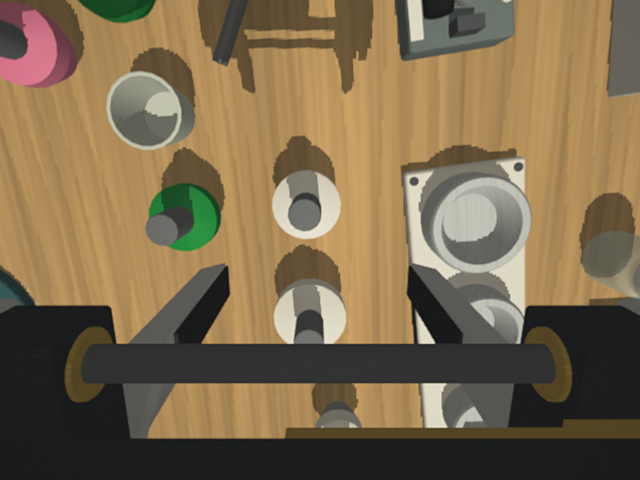

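The wrist picture shows the medium canister at (306,204), the large at (310,315), the small at (338,415), and the large cup at (475,222). I'll refine the poses by fitting model circles to image edges.

```bash
cat >> h.py <<'E'
from scipy.optimize import minimize
from scipy.ndimage import map_coordinates
def gradmag(p,s=1.2):
    im=np.asarray(p["image"]).astype(np.float32); g=0
    out=np.zeros(im.shape[:2],np.float32)
    b=cv2.GaussianBlur(im,(0,0),s)
    for c in range(3):
        out=np.maximum(out,np.hypot(cv2.Sobel(b[...,c],cv2.CV_32F,1,0),cv2.Sobel(b[...,c],cv2.CV_32F,0,1)))
    return np.minimum(out,60.0)
A=np.linspace(0,2*np.pi,90,endpoint=False)
def projm(p,X):
    K,R,t=np.array(p["mtx"]),np.array(p["R"]),np.array(p["t"])
    q=(K@(R@X.T+t[:,None])); return q[:2]/q[2]
def cscore(p,g,x,y,z,d):
    X=np.c_[x+d/2*np.cos(A),y+d/2*np.sin(A),0*A+z]; q=projm(p,X)
    return map_coordinates(g,[q[1],q[0]],order=1,mode='constant').mean()
def fitc(views,circles,x0,r=.012):
    """views: list of (p,g); circles: list of (z,d)"""
    f=lambda v:-sum(cscore(p,g,v[0],v[1],z,d) for p,g in views for z,d in circles)
    best=min(((f((x0[0]+a,x0[1]+b)),a,b) for a in np.arange(-r,r+.0001,.0015) for b in np.arange(-r,r+.0001,.0015)))
    m=minimize(f,[x0[0]+best[1],x0[1]+best[2]],method='Nelder-Mead',options=dict(initial_simplex=[[x0[0]+best[1],x0[1]+best[2]],[x0[0]+best[1]+.001,x0[1]+best[2]],[x0[0]+best[1],x0[1]+best[2]+.001]],xatol=1e-4))
    return m.x,-m.fun/len(views)/len(circles)
CUPS={'large':(.104,.0824,.0584),'medium':(.094,.0724,.0484),'small':(.084,.0624,.0384)}
CAN={'large':.08,'medium':.07,'small':.06}
E
python3 - <<'E'
from h import *
P={n:snap(n) for n in('top','side','wrist')}
G={n:gradmag(p) for n,p in P.items()}
for k,x0 in dict(large=(.62,.11),medium=(.63,-.011),small=(.642,-.138)).items():
    a,b,c=CUPS[k]
    for ns in (['top'],['side'],['wrist'],['top','side']):
        print('cup',k,ns,fitc([(P[n],G[n]) for n in ns],[(.054,a),(.054,b),(.024,c)],x0))
for k,x0 in dict(large=(.438,.012),medium=(.442,.139),small=(.462,-.147)).items():
    for ns in (['top'],['side'],['wrist'],['top','side']):
        print('can',k,ns,fitc([(P[n],G[n]) for n in ns],[(.048,CAN[k]),(.03,CAN[k]),(.1,.03)],x0))
E
```

```text
cup large ['top'] (array([0.620466  , 0.11427197]), np.float64(39.58944447835287))
cup large ['side'] (array([0.61709721, 0.11358402]), np.float64(43.04881795247396))
cup large ['wrist'] (array([0.6190802 , 0.11046343]), np.float64(47.87092081705729))
cup large ['top', 'side'] (array([0.61862769, 0.11532772]), np.float64(41.00044504801432))
cup medium ['top'] (array([ 0.63311709, -0.01396742]), np.float64(50.21961466471354))
cup medium ['side'] (array([6.3029227e-01, 1.8936789e-04]), np.float64(41.29103088378906))
cup medium ['wrist'] (array([ 0.64206422, -0.00919512]), np.float64(25.21209208170573))
cup medium ['top', 'side'] (array([ 0.63305078, -0.01349023]), np.float64(44.334737141927086))
cup small ['top'] (array([ 0.63554436, -0.13144412]), np.float64(51.29424031575521))
cup small ['side'] (array([ 0.63953826, -0.1258851 ]), np.float64(43.988016764322914))
cup small ['wrist'] (array([ 0.6350145 , -0.14982359]), np.float64(27.092971801757812))
cup small ['top', 'side'] (array([ 0.63796612, -0.12798688]), np.float64(46.47748311360677))
can large ['top'] (array([0.43829267, 0.0186
[... 301 characters left out ...]
can medium ['top'] (array([0.49710094, 0.13173502]), np.float64(41.44689178466797))
can medium ['side'] (array([0.4434578 , 0.14355561]), np.float64(56.78365580240885))
can medium ['wrist'] (array([0.44360904, 0.14108647]), np.float64(55.14080810546875))
can medium ['top', 'side'] (array([0.43981405, 0.14394519]), np.float64(42.52843221028646))
can small ['top'] (array([ 0.46552852, -0.14750445]), np.float64(59.977335611979164))
can small ['side'] (array([ 0.46392664, -0.14773169]), np.float64(55.874847412109375))
can small ['wrist'] (array([ 0.46085268, -0.13425213]), np.float64(18.73474884033203))
can small ['top', 'side'] (array([ 0.46492196, -0.14791275]), np.float64(57.903889973958336))
```

Call:
{"api": "send_rows", "payload": {"moves": "-1 -0.0047 0 -0.0405 0; -1 -0.0047 0 -0.0405 0; -1 -0.0047 0 -0.0405 0; -1 0 0.02 0 0; -1 0 0.03 0 0; -1 0 0.03 0 0; -1 0 0.01 0 0; -1 0 0 0 0; -1 0 0 0 0; -1 0 0 0 0"}}

```text
time: 8.38
tool_pos: [0.4389, 0.0163, 0.1625]
ee_rot: [-1.571, -0.003, -0.052]
wrist_force: [0.7, 0.0, 0.2]
width: 0.094
```

Run:
```python
from h import *
p=snap('wrist','w5'); s=snap('side','s5')
for r in imaging.landmark_of(p,'canister_large')[:2]: print(r['conf'],r['centre'],atz(p,r['centre'],0))
delta(.438,.017,.082,-3)
```

```text
0.78 [323.0, 220.8] [0.44368048 0.01776923 0.        ]
tcp [0.4388 0.0162 0.1624] yaw -2.99 rpy [-1.571 -0.004 -0.052] F [-0.72 -0.18  0.08] w 0.094 t 8.53
 shift tool [mm] [-0.9 80.4  0.8] turn 0.01
```

View pics/s5.png

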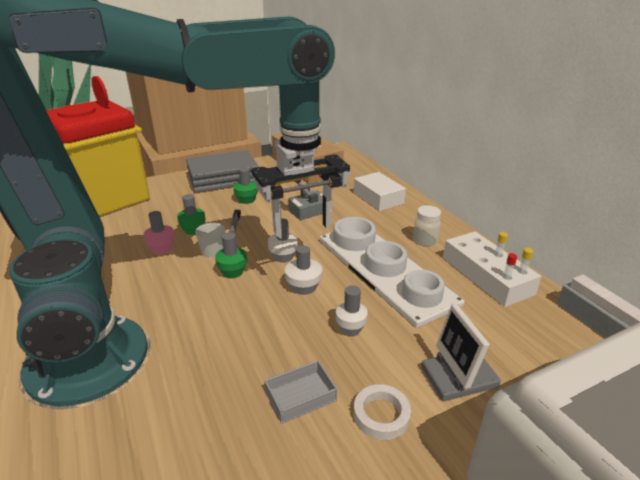

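View pics/w5.png

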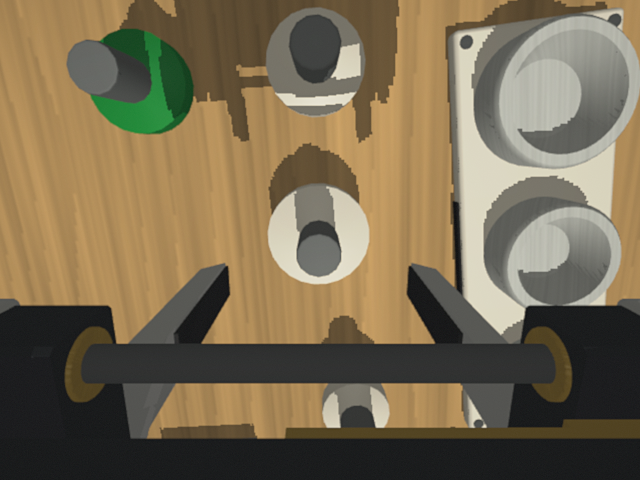

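The target is centred between the fingers at (319,235), with the medium canister at (315,65), clear of them. I'll use this view to refine the cups as well.

Run:
```python
from h import *
p=snap('wrist'); g=gradmag(p)
q=snap('top'); gq=gradmag(q)
for k,x0 in dict(large=(.619,.112),medium=(.632,-.012)).items():
    a,b,c=CUPS[k]
    print('cup',k,fitc([(p,g)],[(.054,a),(.054,b),(.024,c)],x0),fitc([(p,g)],[(.054,a),(.054,b)],x0))
print(fitc([(p,g)],[(.048,.08),(.1,.03)],(.438,.017)))
# joint warmer fit over top+wrist
from scipy.optimize import minimize
def f(v,views):
    s=0
    for j,k in zip((1,0,-1),('large','medium','small')):
        x=v[0]-.125*j*np.sin(v[2]); y=v[1]+.125*j*np.cos(v[2])
        a,b,c=CUPS[k]
        for pp,gg,w in views:
            if w and k=='small': continue
            s-=cscore(pp,gg,x,y,.054,a)+cscore(pp,gg,x,y,.054,b)+cscore(pp,gg,x,y,.024,c)
    return s
for views in ([(q,gq,0)],[(p,g,1)],[(q,gq,0),(p,g,1)]):
    best=min((f((x,y,t),views),x,y,t) for x in np.arange(.624,.641,.002) for y in np.arange(-.02,-.003,.002) for t in np.radians(np.arange(-1,9,1)))
    m=minimize(f,best[1:],args=(views,),method='Nelder-Mead',options=dict(initial_simplex=[best[1:],(best[1]+.001,best[2],best[3]),(best[1],best[2]+.001,best[3]),(best[1],best[2],best[3]+.01)]))
    v=m.x;print(v[:2],np.degrees(v[2]),m.fun,[np.round((v[0]-.125*j*np.sin(v[2]),v[1]+.125*j*np.cos(v[2])),4) for j in(1,0,-1)])
```

```text
cup large (array([0.61975578, 0.11048095]), np.float64(39.84060923258463)) (array([0.6198603 , 0.11050732]), np.float64(42.18431091308594))
cup medium (array([ 0.62832291, -0.01341319]), np.float64(40.89986673990885)) (array([ 0.63010512, -0.01518634]), np.float64(41.38222885131836))
(array([0.43899623, 0.0159186 ]), np.float64(59.760616302490234))
[ 0.63100279 -0.01346845] 4.138112357179156 -401.352294921875 [array([0.622 , 0.1112]), array([ 0.631 , -0.0135]), array([ 0.64  , -0.1381])]
[ 0.62846434 -0.01408003] 4.005154391558098 -240.00579833984375 [array([0.6197, 0.1106]), array([ 0.6285, -0.0141]), array([ 0.6372, -0.1388])]
[ 0.6298488  -0.01408678] 4.522434638261705 -632.3411865234375 [array([0.62  , 0.1105]), array([ 0.6298, -0.0141]), array([ 0.6397, -0.1387])]
```

Call:
{"api": "send_rows", "payload": {"moves": "-1 -0.001 0.03 0.001 0; -1 0 0.03 0 0; -1 0 0.02 0 0; -1 0 0 0 0; 1 0 0 0 0; 1 0 0 0 0; 1 0 0 0 0; 1 0 0 0 0; 1 0 0 0 0; 1 0 0 0 0"}}

```text
time: 9.47
tool_pos: [0.4373, 0.017, 0.0814]
ee_rot: [-1.571, -0.002, -0.053]
wrist_force: [-0.1, -0.7, -0.4]
width: 0.0571
```

Call:
{"api": "send_rows", "payload": {"moves": "1 0 0 0 0; 1 0 0 0 0; 1 0 0 0 0; 1 0 0 0 0; 1 0 0 0 0; 1 0 0 0 0; 1 0 0 0 0; 1 0 0 0 0; 1 0 0 0 0; 1 0 0 0 0"}}

```text
time: 10.3
tool_pos: [0.4371, 0.0171, 0.0807]
ee_rot: [-1.571, -0.001, -0.053]
wrist_force: [2.7, -0.5, 2.0]
width: 0.0296
```

Call:
{"api": "send_rows", "payload": {"moves": "1 0 -0.02 0 0; 1 0 -0.025 0 0; 1 0 -0.025 0 0; 1 0 -0.025 0 0; 1 0 0 0 0; 1 0 0 0 0; 1 0 0 0 0; 1 0 0 0 0; 1 0 0 0 0; 1 0 0 0 0"}}

```text
time: 11.13
tool_pos: [0.4358, 0.0171, 0.1737]
ee_rot: [-1.571, 0.003, -0.053]
wrist_force: [-0.0, 0.3, -4.1]
width: 0.0299
```

Run:
```python
from h import *
p=snap('side','s6')
delta(.62,.1105,.18,-3)
```

```text
tcp [0.436  0.0171 0.1742] yaw -3.03 rpy [-1.571  0.003 -0.053] F [-0.39  0.22 -4.14] w 0.0295 t 11.18
 shift tool [mm] [178.8  -5.8 103. ] turn -0.03
```

View pics/s6.png

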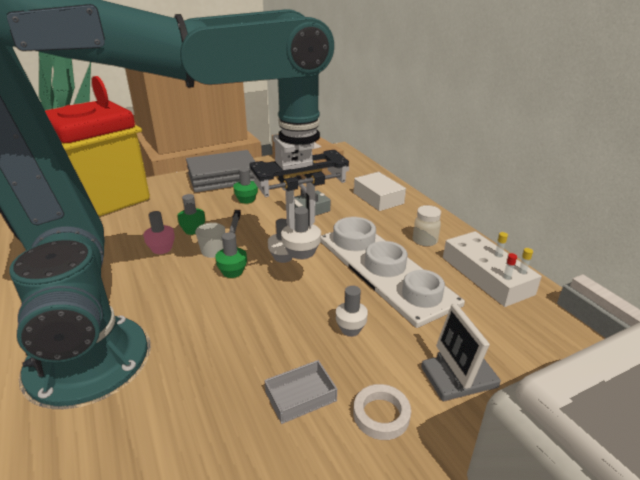

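The large canister is lifted (in the side picture at (300,240)). I'll carry it to the large cup.

Call:
{"api": "send_rows", "payload": {"moves": "1 0.02 0 0.0115 0; 1 0.03 0 0.0173 0; 1 0.03 0 0.0173 0; 1 0.03 0 0.0173 0; 1 0.03 0 0.0173 0; 1 0.025 0 0.0144 0; 1 0.014 0 0.008 0; 1 0 0 0 0; 1 0 0 0 0; 1 0 0 0 0"}}

```text
time: 12.02
tool_pos: [0.62, 0.1102, 0.1747]
ee_rot: [-1.571, 0.002, -0.053]
wrist_force: [-0.3, -0.8, -4.3]
width: 0.0297
```

Run:
```python
from h import *
p=snap('wrist','w7');q=snap('top','t7')
g=gradmag(p)
print(fitc([(p,g)],[(.054,.104)],(.62,.1105)))
delta(.62,.1105,.125,-3)
```

```text
(array([0.62035089, 0.11191341]), np.float64(39.20783233642578))
tcp [0.62   0.11   0.1755] yaw -3.06 rpy [-1.571e+00  1.000e-03 -5.300e-02] F [ 0.06  0.09 -3.67] w 0.0299 t 12.12
 shift tool [mm] [ 0.  50.5  0.5] turn -0.06
```

View pics/w7.png

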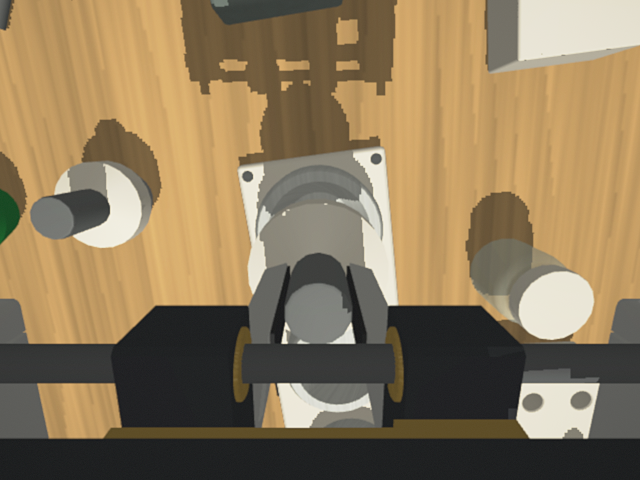

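The canister is over its cup, with the cup rim visible behind it at (320,210). I'll lower it while watching force.

Call:
{"api": "send_rows", "payload": {"moves": "1 0 0.015 0.001 0; 1 0 0.015 0 0; 1 0 0.01 0 0; 1 0 0.008 0 0; 1 0 0.006 0 0; 1 0 0.006 0 0; 1 0 0.004 0 0; 1 0 0 0 0; 1 0 0 0 0; 1 0 0 0 0"}}

```text
time: 12.95
tool_pos: [0.6214, 0.1117, 0.1122]
ee_rot: [-1.571, -0.001, -0.053]
wrist_force: [-1.0, -1.0, -4.0]
width: 0.0295
```

Run:
```python
from h import *
delta(.62,.1105,.105,-3)
snap('side','s8')
```

```text
tcp [0.6214 0.1117 0.1122] yaw -3.03 rpy [-1.571e+00 -1.000e-03 -5.300e-02] F [-0.96 -1.   -4.03] w 0.0295 t 12.95
 shift tool [mm] [-1.3  7.2 -1.2] turn -0.03
```

Call:
{"api": "send_rows", "payload": {"moves": "1 0 0.002 0 0; 1 0 0.002 0 0; 1 0 0.002 0 0; 1 0 0.001 0 0; 1 0 0 0 0; 0.1 0 0 0 0; 0.1 0 0 0 0; 0.1 0 0 0 0; 0.1 0 0 0 0; 0.1 0 0 0 0"}}

```text
time: 13.83
tool_pos: [0.6212, 0.1116, 0.1049]
ee_rot: [-1.571, -0.001, -0.053]
wrist_force: [0.1, -0.7, 0.1]
width: 0.0423
```

```bash
cat >> h.py <<'E'
def crop(p,c,h,name,f=4):
    im=np.asarray(p["image"])[:,:,::-1]; u,v=int(c[0]),int(c[1])
    cv2.imwrite(f"pics/{name}.png",cv2.resize(np.ascontiguousarray(im[max(0,v-h):v+h,max(0,u-h):u+h]),None,fx=f,fy=f,interpolation=cv2.INTER_CUBIC))
E
python3 - <<'E'
from h import *
delta(.62,.1105,.105,-3)
p=snap('side','s9');print(proj(p,[.62,.11,.08])); crop(p,proj(p,[.62,.11,.08]),65,'s9c')
E
```

```text
tcp [0.6212 0.1116 0.1049] yaw -3.02 rpy [-1.571e+00 -1.000e-03 -5.300e-02] F [ 0.14 -0.74  0.08] w 0.0423 t 13.83
 shift tool [mm] [-1.2 -0.1 -1.2] turn -0.02
[355.14478953 217.9391979 ]
```

View pics/s9c.png

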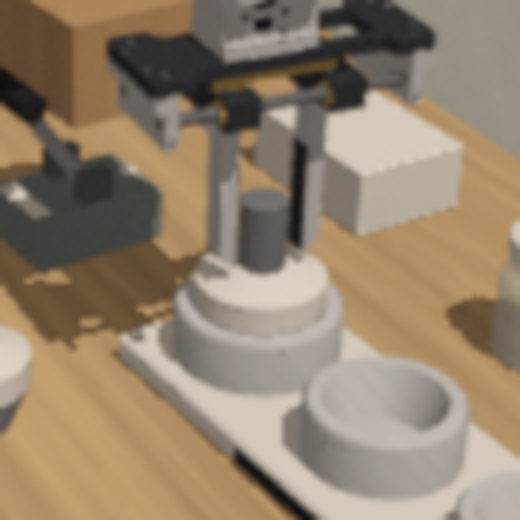

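The canister looks home: the white body starts at the rim. The fingers are loose around the grip (42 mm). I'll raise the TCP a little and lean the canister by pushing along +x.

Call:
{"api": "send_rows", "payload": {"moves": "0.1 0 -0.005 0 0; 0.1 0 -0.005 0 0; 0.1 0 0 0 0; 0.1 0.003 0 0 0; 0.1 0.003 0 0 0; 0.1 0.002 0 0 0; 0.1 0.002 0 0 0; 0.1 0.001 0 0 0; 0.1 0 0 0 0; 0.1 0 0 0 0"}}

```text
time: 14.72
tool_pos: [0.6295, 0.1117, 0.1144]
ee_rot: [-1.57, 0.007, -0.052]
wrist_force: [-7.1, 0.9, 5.3]
width: 0.0423
```

Run:
```python
from h import *
delta(.62,.1105,.105,-3)
p=snap('side','s10'); crop(p,(355,218),50,'s10c',6)
p=snap('wrist','w10')
```

```text
tcp [0.6295 0.1117 0.1144] yaw -2.99 rpy [-1.57   0.007 -0.052] F [-7.11  0.92  5.26] w 0.0423 t 14.72
 shift tool [mm] [-9.4  9.4 -1.7] turn 0.01
```

View pics/s10c.png

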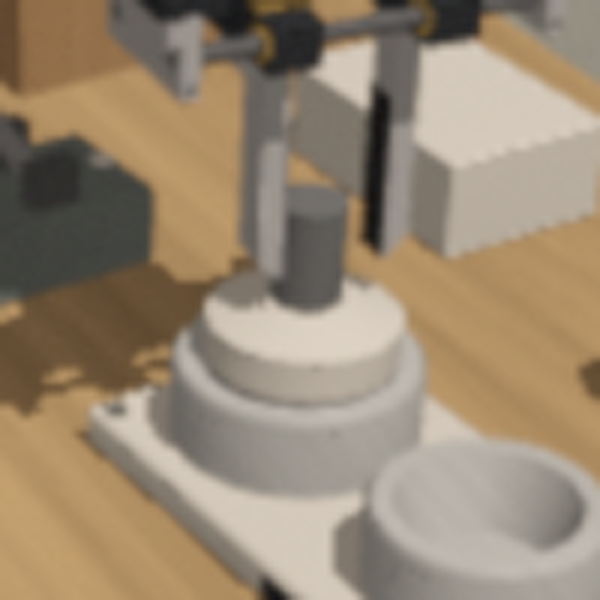

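View pics/w10.png

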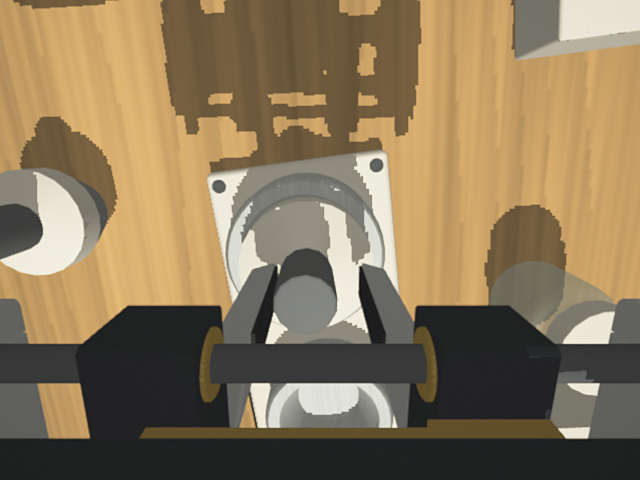

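Contact has been made (7 N) and the tilt is just starting. I'll push further.

Call:
{"api": "send_rows", "payload": {"moves": "0.1 0.002 0 0 0; 0.1 0.002 0 0 0; 0.1 0.001 0 0 0; 0.1 0.001 0 0 0; 0.1 0 0 0 0; 0.1 0 0 0 0; 0.1 0 0 0 0; 0.1 0 0 0 0; 0.1 0 0 0 0; 0.1 0 0 0 0"}}

```text
time: 15.65
tool_pos: [0.6317, 0.1121, 0.1158]
ee_rot: [-1.57, 0.015, -0.052]
wrist_force: [-17.4, 1.3, 13.5]
width: 0.0428
```

```bash
cat >> h.py <<'E'
def lean(p,seat,d,name=None,zr=.03):
    """fit tilt angle and dir of canister: params origin xyz + tilt (ax,ay)"""
    g=gradmag(p)
    def f(v):
        w=np.array([v[3],v[4],0]); R=cv2.Rodrigues(w)[0]; s=0
        for z,dd in ((.048,d),(.055,.032),(.1,.03),(.03,d)):
            X=np.c_[dd/2*np.cos(A),dd/2*np.sin(A),0*A+z]@R.T+v[:3]
            q=projm(p,X); s-=map_coordinates(g,[q[1],q[0]],order=1).mean()
        return s
    from scipy.optimize import differential_evolution
    sx,sy,sz=seat
    r=differential_evolution(f,[(sx-.008,sx+.008),(sy-.008,sy+.008),(sz-.001,sz+.012),(-.2,.2),(-.2,.2)],seed=1,maxiter=150,popsize=12)
    return np.round(r.x,4),round(-r.fun,1)
E
python3 - <<'E'
from h import *
delta(.62,.1105,.105,-3)
p=snap('side','s11'); crop(p,(355,218),50,'s11c',6)
print(lean(p,(.62,.1105,.024),.08))
E
```

```text
tcp [0.6317 0.1121 0.1158] yaw -2.95 rpy [-1.57   0.015 -0.052] F [-17.42   1.27  13.48] w 0.0428 t 15.65
 shift tool [mm] [-11.6  10.8  -2.2] turn 0.05
(array([0.6137, 0.1128, 0.0254, 0.0235, 0.1245]), np.float64(214.4))
```

View pics/s11c.png

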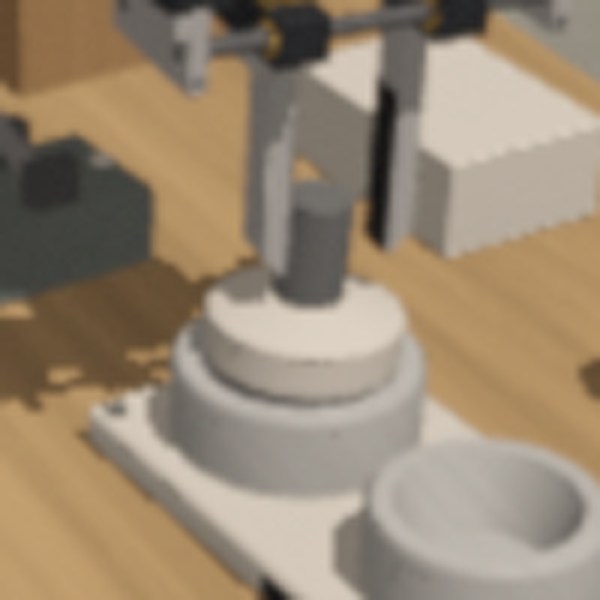

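The lean fit gives about 0.1 rad, but the force is rising. The near side needs to lift, so I'll raise along with the push.

Call:
{"api": "send_rows", "payload": {"moves": "0.1 0.001 -0.002 0 0; 0.1 0.001 -0.002 0 0; 0.1 0.001 -0.002 0 0; 0.1 0 -0.002 0 0; 0.1 0 0 0 0; 0.1 0 0 0 0; 0.1 0 0 0 0; 0.1 0 0 0 0; 0.1 0 0 0 0; 0.1 0 0 0 0"}}

```text
time: 16.53
tool_pos: [0.6402, 0.1108, 0.1228]
ee_rot: [-1.57, 0.002, -0.053]
wrist_force: [-6.4, 1.1, 5.0]
width: 0.0426
```

Run:
```python
from h import *
delta(.62,.1105,.105,-3)
p=snap('side','s12'); crop(p,(355,218),50,'s12c',6)
print(lean(p,(.62,.1105,.024),.08))
p=snap('wrist');print(lean(p,(.62,.1105,.024),.08))
```

```text
tcp [0.6402 0.1108 0.1228] yaw -3.02 rpy [-1.57   0.002 -0.053] F [-6.37  1.15  4.96] w 0.0426 t 16.53
 shift tool [mm] [-20.1  17.8  -1.4] turn -0.02
(array([ 0.6222,  0.1032,  0.0238, -0.1899,  0.2   ]), np.float32(219.5))
(array([ 0.6196,  0.1075,  0.036 , -0.0508,  0.1797]), np.float32(145.8))
```

View pics/s12c.png

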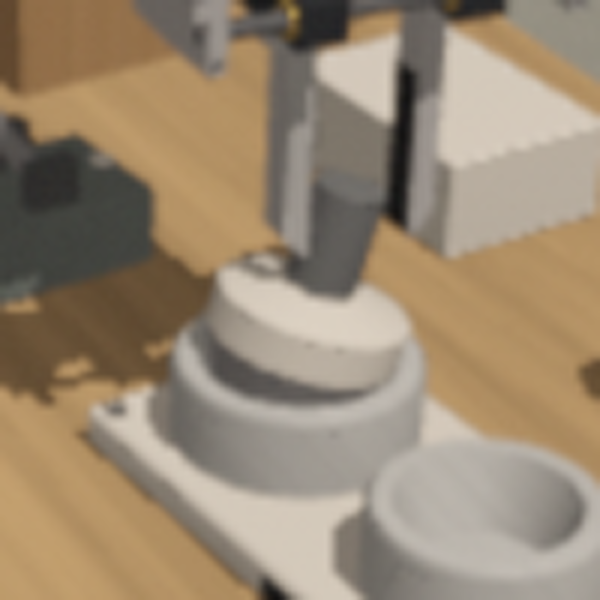

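It now leans clearly, by well over 8°, with the foot still inside. I'll ease back so it settles.

Call:
{"api": "send_rows", "payload": {"moves": "0.1 -0.003 0.001 0 0; 0.1 -0.003 0.001 0 0; 0.1 -0.003 0.001 0 0; 0.1 -0.003 0.001 0 0; 0.1 -0.003 0.001 0 0; 0.1 -0.003 0.001 0 0; 0.1 -0.002 0.001 0 0; 0.1 0 0.001 0 0; 0.1 0 0 0 0; 0.1 0 0 0 0"}}

```text
time: 17.47
tool_pos: [0.621, 0.1116, 0.1144]
ee_rot: [-1.571, -0.0, -0.053]
wrist_force: [-0.1, 0.5, -0.6]
width: 0.0423
```

Run:
```python
from h import *
delta(.6212,.1116,.105,-3)
p=snap('side','s13'); crop(p,(355,218),50,'s13c',6)
print(lean(p,(.62,.1105,.024),.08))
```

```text
tcp [0.621  0.1116 0.1144] yaw -3.03 rpy [-1.571 -0.    -0.053] F [-0.13  0.45 -0.6 ] w 0.0423 t 17.47
 shift tool [mm] [0.2 9.4 0. ] turn -0.03
(array([ 0.6153,  0.1071,  0.0245, -0.0452,  0.067 ]), np.float64(218.7))
```

View pics/s13c.png

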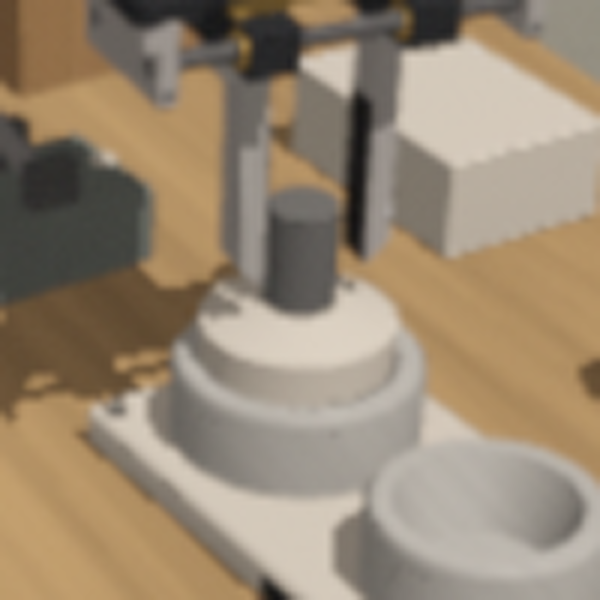

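The grip top is back at side pixel (355.5,202), the same as before rocking, so it is home and upright. Next, the medium canister.

Call:
{"api": "send_rows", "payload": {"moves": "0.1 0 -0.01 0 0; 0.1 0 -0.02 0 0; 0.1 0 -0.03 0 0; 0.1 0 -0.03 0 0; 0.1 0 -0.03 0 0; -1 0 -0.02 0 0; -1 -0.03 0 0 0; -1 -0.04 0 0 0; -1 -0.04 0 0 0; -1 -0.04 0 0 0"}}

```text
time: 18.35
tool_pos: [0.4699, 0.1195, 0.2553]
ee_rot: [-1.57, -0.001, -0.053]
wrist_force: [-0.1, -0.6, -0.1]
width: 0.0721
```

Run:
```python
from h import *
p=snap('wrist','w14'); s=snap('side','s14')
for n,q in (('w',p),('s',s)):
  g=gradmag(q)
  for k,x0 in dict(medium=(.443,.141),small=(.465,-.148)).items():
    print(n,k,fitc([(q,g)],[(.048,CAN[k]),(.1,.03)],x0,.02))
  for r in imaging.landmark_of(q,'canister_medium')[:4]: print(n,round(r['conf'],2),r['centre'],atz(q,r['centre'],0))
  print(fitc([(q,g)],[(.072,.08),(.124,.03)],(.62,.1105)))
delta(.443,.141,.16,-3)
```

```text
w medium (array([0.44186231, 0.14086294]), np.float64(59.72671890258789))
w small (array([ 0.45281804, -0.12993349]), np.float64(18.32232666015625))
w 0.87 [42.2, 44.3] [0.19033489 0.30617108 0.        ]
w 0.6 [289.5, 188.8] [0.43807588 0.14119879 0.        ]
w 0.6 [181.1, 201.4] [0.31163228 0.13345594 0.        ]
(array([0.61578412, 0.11071032]), np.float64(56.36481475830078))
s medium (array([0.4443208 , 0.14313353]), np.float64(57.228336334228516))
s small (array([ 0.41887955, -0.0999826 ]), np.float64(33.83118438720703))
s 0.94 [284.1, 255.7] [0.44772669 0.14632497 0.        ]
s 0.81 [230.7, 270.6] [0.31425521 0.14462588 0.        ]
s 0.66 [166.2, 246.6] [0.20161348 0.31141601 0.        ]
s 0.63 [193.3, 229.7] [0.28115032 0.36183491 0.        ]
(array([0.6165556 , 0.11188663]), np.float64(58.1569709777832))
tcp [0.4708 0.1196 0.2559] yaw -3.0 rpy [-1.57  -0.003 -0.052] F [0.27 0.03 0.03] w 0.0881 t 18.55
 shift tool [mm] [-28.9  95.9  19.9] turn 0.0
```

View pics/w14.png

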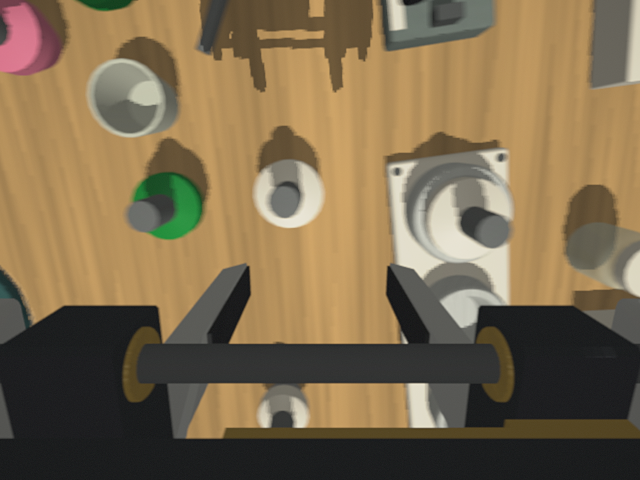

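View pics/s14.png

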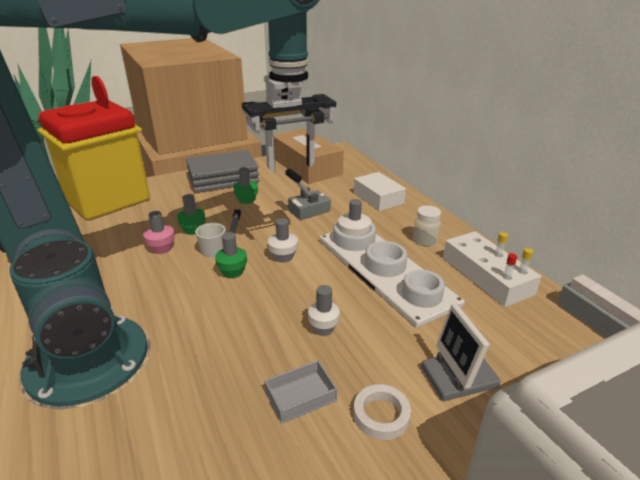

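The small canister has been knocked to side pixel (322,310); I'll re-measure it later. First I'll check how well the large one is seated.

Run:
```python
from h import *
for n in ('wrist','side','top'):
  q=snap(n); g=gradmag(q,1.0)
  for c in ([(.072,.08)],[(.124,.03)],[(.054,.104)]):
    print(n,c,fitc([(q,g)],c,(.62,.1115)))
  print(lean(q,(.62,.111,.024),.08))
  crop(q,proj(q,[.62,.111,.08]),45,'seat_'+n,6)
```

```text
wrist [(0.072, 0.08)] (array([0.61870184, 0.11072916]), np.float64(53.13401794433594))
wrist [(0.124, 0.03)] (array([0.61845664, 0.11040117]), np.float64(59.84705352783203))
wrist [(0.054, 0.104)] (array([0.61951162, 0.11079816]), np.float64(46.5327033996582))
(array([ 0.6198,  0.1086,  0.0272, -0.0276, -0.0288]), np.float32(190.4))
side [(0.072, 0.08)] (array([0.61940271, 0.11161032]), np.float64(57.22536849975586))
side [(0.124, 0.03)] (array([0.61669742, 0.1117709 ]), np.float64(59.31452178955078))
side [(0.054, 0.104)] (array([0.62050855, 0.11097484]), np.float64(56.045745849609375))
(array([0.6139, 0.1046, 0.0331, 0.0526, 0.0272]), np.float32(215.9))
top [(0.072, 0.08)] (array([0.60184211, 0.0974717 ]), np.float64(36.669898986816406))
top [(0.124, 0.03)] (array([0.61838654, 0.12212057]), np.float64(29.719257354736328))
top [(0.054, 0.104)] (array([0.60406182, 0.10961391]), np.float64(31.312551498413086))
(array([ 0.6122,  0.103 ,  0.0258,  0.1993, -0.1998]), np.float32(122.3))
```

View pics/seat_top.png

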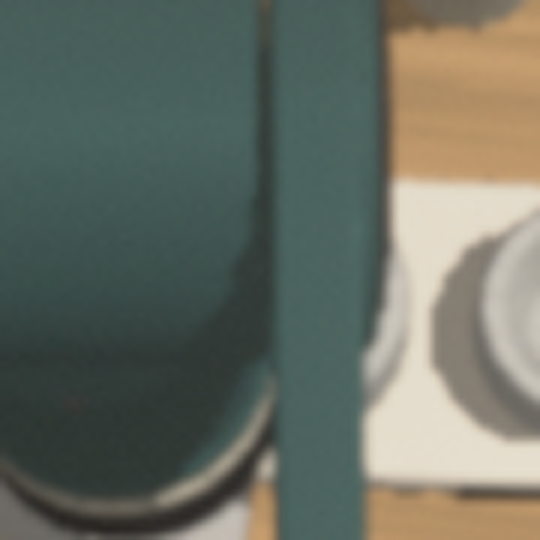

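View pics/seat_wrist.png

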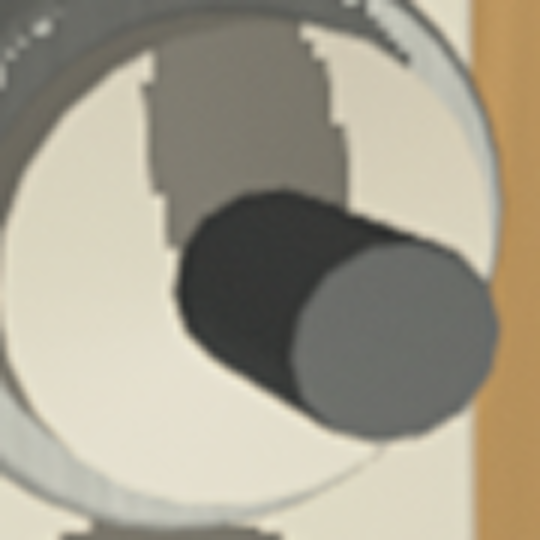

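The body, grip top and rim centres agree within about 1 mm, so the large canister is home. I'll descend on the medium one.

Call:
{"api": "send_rows", "payload": {"moves": "-1 -0.015 0 0.01 0; -1 -0.0145 0 0.01 0; -1 0 0.03 0 0; -1 0 0.03 0 0; -1 0 0.02 0 0; -1 0 0.015 0 0; -1 0 0 0 0; -1 0 0 0 0; -1 0 0 0 0; -1 0 0 0 0"}}

```text
time: 19.53
tool_pos: [0.4442, 0.1412, 0.1612]
ee_rot: [-1.57, -0.003, -0.053]
wrist_force: [-0.3, 0.3, 0.9]
width: 0.0938
```

Run:
```python
from h import *
p=snap('wrist','w15');g=gradmag(p)
print(fitc([(p,g)],[(.048,.07),(.1,.03)],(.4425,.1415)),fitc([(p,g)],[(.1,.03)],(.4425,.1415)))
delta(.4425,.1415,.081,-3)
```

```text
(array([0.44326755, 0.14139034]), np.float64(59.63385772705078)) (array([0.44326207, 0.14118252]), np.float64(59.746299743652344))
tcp [0.444  0.1412 0.1611] yaw -3.04 rpy [-1.57  -0.003 -0.053] F [-0.86  0.18  0.01] w 0.0938 t 19.58
 shift tool [mm] [-1.6 80.1  0.2] turn -0.04
```

View pics/w15.png

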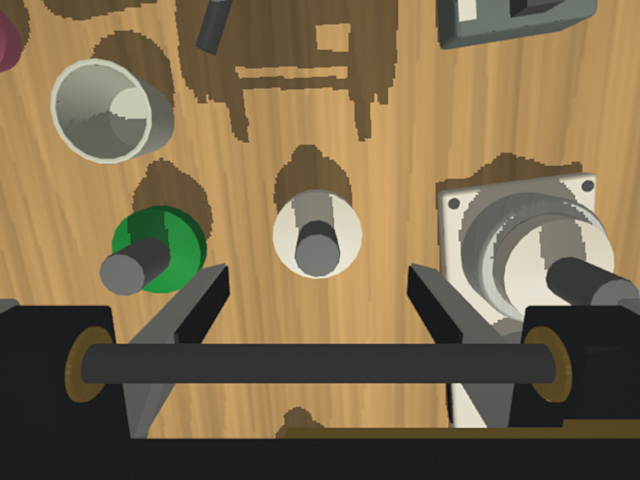

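The medium canister is centred at (317,240), and the green look-alike at (160,250) is clear of the finger. I'll grasp it and carry it to the medium cup.

Call:
{"api": "send_rows", "payload": {"moves": "-1 -0.001 0.03 0 0; -1 0 0.03 0 0; -1 0 0.02 0 0; -1 0 0 0 0; 1 0 0 0 0; 1 0 0 0 0; 1 0 0 0 0; 1 0 0 0 0; 1 0 0 0 0; 1 0 0 0 0"}}

```text
time: 20.42
tool_pos: [0.4423, 0.1412, 0.0804]
ee_rot: [-1.57, -0.002, -0.053]
wrist_force: [0.5, -0.2, -0.2]
width: 0.0575
```

Call:
{"api": "send_rows", "payload": {"moves": "1 0 0 0 0; 1 0 0 0 0; 1 0 0 0 0; 1 0 0 0 0; 1 0 0 0 0; 1 0 0 0 0; 1 0 0 0 0; 1 0 0 0 0; 1 0 0 0 0; 1 0 0 0 0"}}

```text
time: 21.25
tool_pos: [0.442, 0.1411, 0.0796]
ee_rot: [-1.571, -0.001, -0.053]
wrist_force: [2.7, -0.3, -0.9]
width: 0.0294
```

Call:
{"api": "send_rows", "payload": {"moves": "1 0 -0.025 0 0; 1 0 -0.03 0 0; 1 0 -0.03 0 0; 1 0 -0.03 0 0; 1 0 -0.005 0 0; 1 0 0 0 0; 1 0 0 0 0; 1 0 0 0 0; 1 0 0 0 0; 1 0 0 0 0"}}

```text
time: 22.08
tool_pos: [0.4407, 0.1409, 0.1972]
ee_rot: [-1.572, 0.004, -0.053]
wrist_force: [0.0, 0.3, -3.5]
width: 0.0295
```

Run:
```python
from h import *
delta(.6298,-.014,.2,-3)
```

```text
tcp [0.4407 0.1409 0.1972] yaw -3.03 rpy [-1.572  0.004 -0.053] F [ 0.    0.28 -3.45] w 0.0295 t 22.08
 shift tool [mm] [ 197.    -2.8 -144.7] turn -0.03
```

Call:
{"api": "send_rows", "payload": {"moves": "1 0.02 0 -0.0147 0; 1 0.03 0 -0.022 0; 1 0.03 0 -0.022 0; 1 0.03 0 -0.022 0; 1 0.03 0 -0.022 0; 1 0.03 0 -0.022 0; 1 0.02 0 -0.0147 0; 1 0.007 0 -0.005 0; 1 0 0 0 0; 1 0 0 0 0"}}

```text
time: 22.92
tool_pos: [0.6301, -0.0132, 0.1981]
ee_rot: [-1.57, 0.003, -0.053]
wrist_force: [-0.6, 0.4, -4.3]
width: 0.0298
```

Run:
```python
from h import *
p=snap('side','s16'); crop(p,proj(p,[.63,-.014,.1]),65,'s16c'); g=gradmag(p)
q=snap('wrist','w16'); gq=gradmag(q)
print(fitc([(q,gq)],[(.054,.094),(.054,.0724)],(.6298,-.014)))
delta(.6298,-.014,.11,-3)
```

```text
(array([ 0.63030261, -0.0127239 ]), np.float64(34.057159423828125))
tcp [ 0.6298 -0.0123  0.1992] yaw -2.95 rpy [-1.57e+00  1.00e-03 -5.20e-02] F [-0.65 -0.55 -4.17] w 0.0296 t 23.02
 shift tool [mm] [ 0.  89.2 -1.7] turn 0.05
```

View pics/s16c.png

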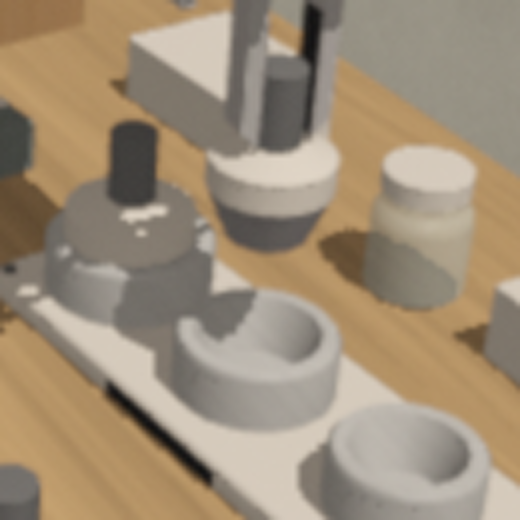

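View pics/w16.png

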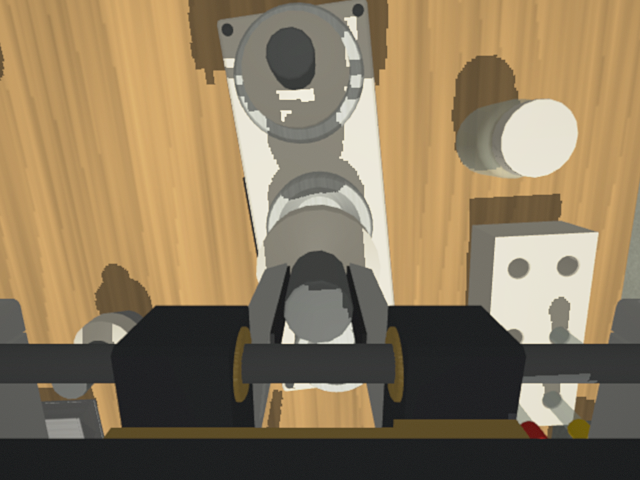

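The medium canister hangs over its cup (side crop (275,190) above the cup at (255,355)). I'll lower it with a 1 mm correction, then finish gently and release.

Call:
{"api": "send_rows", "payload": {"moves": "1 0 0.02 -0.001 0; 1 0 0.02 0 0; 1 0 0.02 0 0; 1 0 0.01 0 0; 1 0 0.008 0 0; 1 0 0.006 0 0; 1 0 0.004 0 0; 1 0 0 0 0; 1 0 0 0 0; 1 0 0 0 0"}}

```text
time: 23.85
tool_pos: [0.6315, -0.0146, 0.1127]
ee_rot: [-1.571, -0.002, -0.053]
wrist_force: [0.1, 0.2, -4.0]
width: 0.0294
```

Call:
{"api": "send_rows", "payload": {"moves": "1 0 0.002 0 0; 1 0 0.002 0 0; 1 0 0.001 0 0; 1 0 0 0 0; 1 0 0 0 0; 0.1 0 0 0 0; 0.1 0 0 0 0; 0.1 0 0 0 0; 0.1 0 0 0 0; 0.1 0 0 0 0"}}

```text
time: 24.68
tool_pos: [0.6312, -0.0145, 0.1072]
ee_rot: [-1.571, -0.001, -0.053]
wrist_force: [-0.3, 0.3, -0.1]
width: 0.0421
```

Run:
```python
from h import *
p=snap('side','s17'); crop(p,proj(p,[.63,-.014,.08]),50,'s17c',6);print(proj(p,[.63,-.014,.08]))
delta(.6298,-.014,.104,-3)
```

```text
[387.23853874 242.13503268]
tcp [ 0.6311 -0.0145  0.107 ] yaw -3.03 rpy [-1.571e+00 -1.000e-03 -5.300e-02] F [ 0.37 -0.48  0.32] w 0.0424 t 24.73
 shift tool [mm] [-1.3  3.   0.5] turn -0.03
```

View pics/s17c.png

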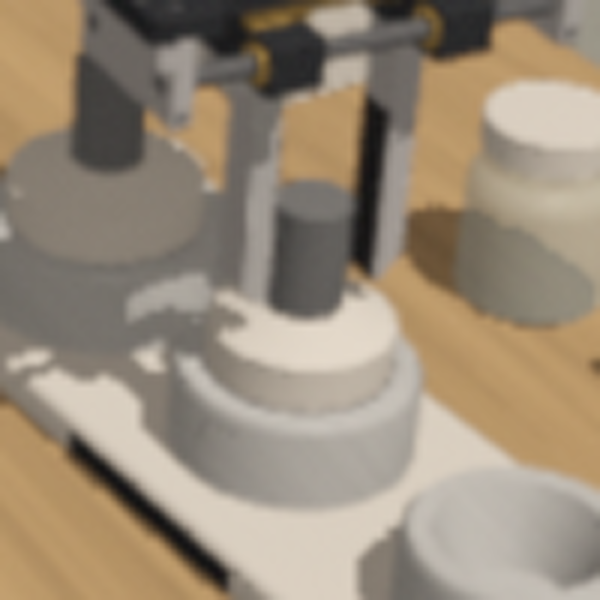

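It is seated: the body starts at the rim and the grip is vertical. I'll dwell, then rock in the same way.

Call:
{"api": "send_rows", "payload": {"moves": "0.1 0 0 0 0; 0.1 0 0 0 0; 0.1 0 -0.004 0 0; 0.1 0 -0.004 0 0; 0.1 0.003 0 0 0; 0.1 0.003 0 0 0; 0.1 0.003 0 0 0; 0.1 0.003 0 0 0; 0.1 0.001 -0.001 0 0; 0.1 0.001 -0.001 0 0"}}

```text
time: 25.57
tool_pos: [0.6421, -0.0147, 0.1164]
ee_rot: [-1.57, 0.008, -0.053]
wrist_force: [-8.3, 1.9, 6.6]
width: 0.0423
```

Call:
{"api": "send_rows", "payload": {"moves": "0.1 0.001 -0.001 0 0; 0.1 0.001 -0.001 0 0; 0.1 0.001 -0.001 0 0; 0.1 0 -0.001 0 0; 0.1 0 0 0 0; 0.1 0 0 0 0; 0.1 0 0 0 0; 0.1 0 0 0 0; 0.1 0 0 0 0; 0.1 0 0 0 0"}}

```text
time: 26.4
tool_pos: [0.6477, -0.0154, 0.1204]
ee_rot: [-1.571, 0.0, -0.053]
wrist_force: [-3.8, 1.6, 0.8]
width: 0.0424
```

Run:
```python
from h import *
p=snap('side','s18'); crop(p,proj(p,[.63,-.014,.08]),50,'s18c',6)
print(lean(p,(.63,-.014,.024),.07))
delta(.6311,-.0145,.107,-3)
```

```text
(array([ 0.6261, -0.0137,  0.0342,  0.0701,  0.1769]), np.float32(222.1))
tcp [ 0.6477 -0.0154  0.1204] yaw -3.02 rpy [-1.571  0.    -0.053] F [-4.63  0.55  1.89] w 0.0426 t 26.45
 shift tool [mm] [-16.7  13.4  -0. ] turn -0.02
```

View pics/s18c.png

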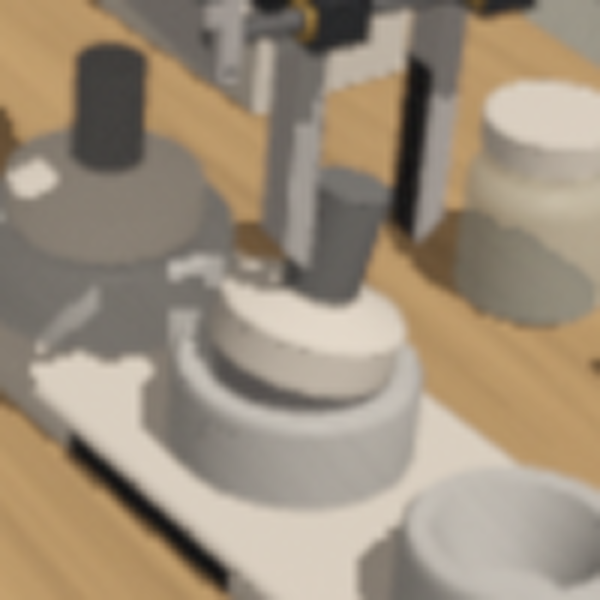

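It leans about 0.18 rad with the foot inside. I'll back off.

Call:
{"api": "send_rows", "payload": {"moves": "0.1 -0.003 0 0 0; 0.1 -0.003 0.001 0 0; 0.1 -0.003 0.001 0 0; 0.1 -0.003 0.001 0 0; 0.1 -0.003 0.001 0 0; 0.1 -0.002 0 0 0; 0.1 0 0 0 0; 0.1 0 0 0 0; 0.1 0 0 0 0; 0.1 0 0 0 0"}}

```text
time: 27.28
tool_pos: [0.631, -0.0145, 0.1165]
ee_rot: [-1.571, -0.0, -0.053]
wrist_force: [-0.4, -0.3, -0.3]
width: 0.042
```

Run:
```python
from h import *
p=snap('side','s19'); crop(p,proj(p,[.63,-.014,.08]),50,'s19c',6)
g=gradmag(p,1.)
for c in ([(.072,.07)],[(.124,.03)],[(.054,.094)]): print(fitc([(p,g)],c,(.63,-.014)))
delta(.6311,-.0145,.25,-3)
```

```text
(array([ 0.63050103, -0.01398034]), np.float64(55.87841796875))
(array([ 0.63153664, -0.0122614 ]), np.float64(59.893333435058594))
(array([ 0.63166182, -0.01445885]), np.float64(54.40794372558594))
tcp [ 0.6309 -0.0145  0.1165] yaw -3.03 rpy [-1.571 -0.    -0.053] F [-0.53 -0.38  0.72] w 0.0423 t 27.33
 shift tool [mm] [ 1.000e-01 -1.335e+02  0.000e+00] turn -0.03
```

View pics/s19c.png

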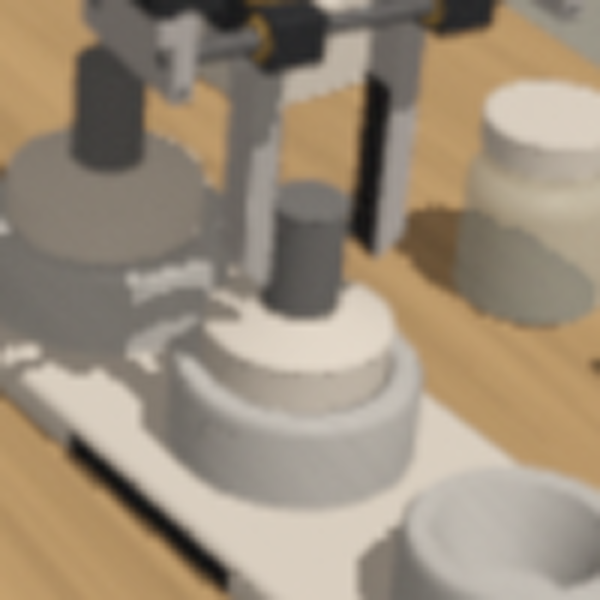

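Call:
{"api": "send_rows", "payload": {"moves": "0.1 0 -0.01 0 0; 0.1 0 -0.02 0 0; 0.1 0 -0.03 0 0; 0.1 0 -0.03 0 0; 0.1 0 -0.03 0 0; -1 0 -0.02 0 0; -1 -0.04 0 0 0; -1 -0.04 0 0 0; -1 -0.04 0 0 0; -1 -0.04 0 0 0"}}

```text
time: 28.17
tool_pos: [0.4696, -0.006, 0.2571]
ee_rot: [-1.571, -0.001, -0.053]
wrist_force: [0.5, -0.3, -0.1]
width: 0.0723
```

Run:
```python
from h import *
for n in ('side','top','wrist'):
  q=snap(n,n+'20'); g=gradmag(q,1.)
  for c in ([(.072,.07)],[(.124,.03)],[(.054,.094)]): print(n,np.round(fitc([(q,g)],c,(.63,-.014))[0],4))
  crop(q,proj(q,[.63,-.014,.08]),45,'m20_'+n,6)
  for r in imaging.landmark_of(q,'canister_small')[:3]: print(n,round(r['conf'],2),r['centre'],atz(q,r['centre'],0))
delta(.6311,-.0145,.25,-3)
```

```text
side [ 0.6304 -0.0128]
side [ 0.6296 -0.0119]
side [ 0.6317 -0.0145]
side 0.67 [322.3, 328.3] [ 0.41746256 -0.11846033  0.        ]
side 0.17 [351.5, 237.4] [0.63439221 0.14660344 0.        ]
top [0.6156 0.0009]
top [ 0.619  -0.0102]
top [0.4774 0.0046]
top 0.51 [400.8, 291.1] [ 0.41716051 -0.12550762  0.        ]
wrist [ 0.6281 -0.0139]
wrist [ 0.6286 -0.0141]
wrist [ 0.6296 -0.0136]
wrist 0.67 [279.8, 303.7] [ 0.41666156 -0.12736997  0.        ]
wrist 0.41 [461.2, 87.0] [0.63297224 0.11516004 0.        ]
wrist 0.19 [604.7, 138.5] [0.79593854 0.05235629 0.        ]
tcp [ 0.4722 -0.0062  0.2574] yaw -3.03 rpy [-1.571 -0.002 -0.053] F [ 0.54  0.7  -0.45] w 0.0932 t 28.47
 shift tool [mm] [1.592e+02 7.400e+00 1.000e-01] turn -0.03
```

View pics/wrist20.png

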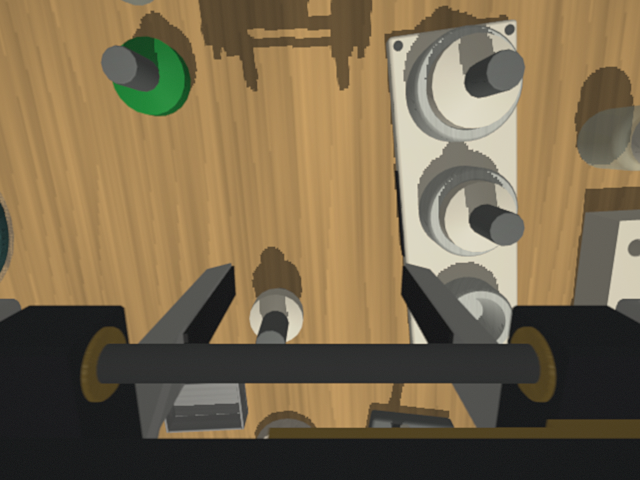

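View pics/m20_side.png

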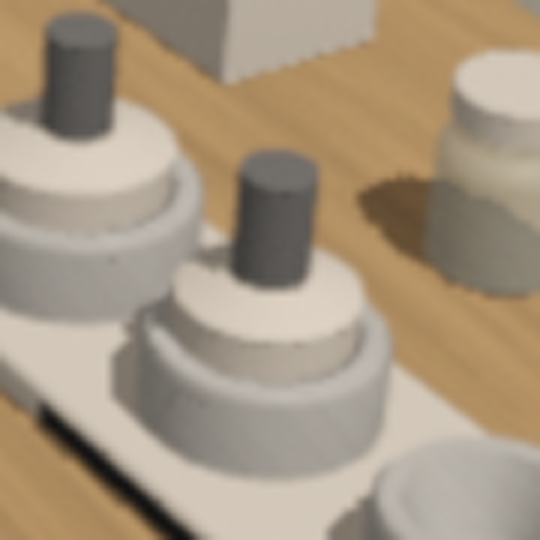

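View pics/top20.png

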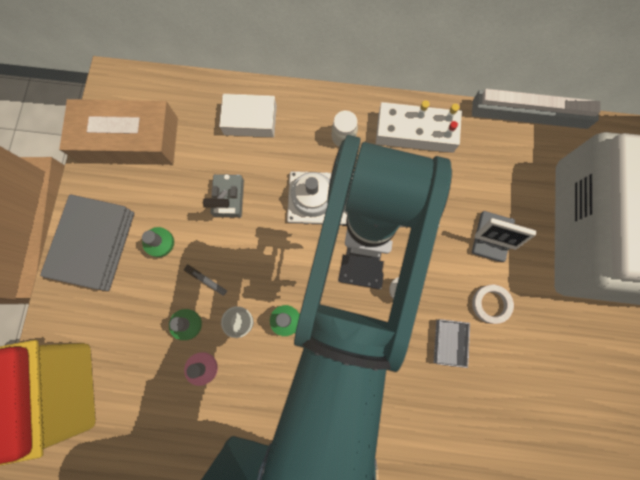

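Run:
```python
from h import *
p=snap('side')
for c in((.63,-.014),(.62,.111)):
  print((proj(p,[*c,.124])-proj(p,[*c,.079]))*6, (proj(p,[c[0]+.002,c[1],.124])-proj(p,[*c,.079]))*6)
q=snap('wrist');g=gradmag(q,1.)
for f in range(1):
  print(fitc([(q,g)],[(.048,.06),(.1,.03)],(.417,-.126)))
g=gradmag(p,1.);print(fitc([(p,g)],[(.048,.06),(.1,.03)],(.417,-.122)))
for z in(0,.024):
  for k in('dish',):
    for r in imaging.landmark_of(q,k)[:2]: print(k,r['conf'],atz(q,r['centre'],0))
delta(.417,-.126,.25,-3)
```

```text
[   9.82003647 -104.95898094] [  14.48291355 -106.2099381 ]
[  4.89807709 -99.53248812] [   9.31732023 -100.58544379]
(array([ 0.41693401, -0.12339369]), np.float64(43.695167541503906))
(array([ 0.41871895, -0.12231005]), np.float64(56.91253662109375))
dish 0.79 [ 0.30698633 -0.24946182  0.        ]
dish 0.79 [ 0.30698633 -0.24946182  0.        ]
tcp [ 0.4721 -0.0062  0.2564] yaw -3.02 rpy [-1.571  0.    -0.053] F [ 0.45  0.08 -1.17] w 0.0938 t 28.67
 shift tool [mm] [ -48.7    6.4 -122.5] turn -0.02
```

The medium canister is upright and home. The small one is now at (0.418, −0.123).

Call:
{"api": "send_rows", "payload": {"moves": "-1 -0.012 0 -0.03 0; -1 -0.012 0 -0.03 0; -1 -0.012 0 -0.03 0; -1 -0.0115 0 -0.0295 0; -1 0 0.03 0 0; -1 0 0.03 0 0; -1 0 0.025 0 0; -1 0 0.01 0 0; -1 0 0 0 0; -1 0 0 0 0"}}

```text
time: 29.5
tool_pos: [0.4178, -0.123, 0.1618]
ee_rot: [-1.571, 0.0, -0.053]
wrist_force: [0.2, -0.4, 0.3]
width: 0.094
```

Run:
```python
from h import *
p=snap('wrist','w21');g=gradmag(p)
print(fitc([(p,g)],[(.048,.06),(.1,.03)],(.418,-.123)),fitc([(p,g)],[(.1,.03)],(.418,-.123)))
a,b,c=CUPS['small'];print(fitc([(p,g)],[(.054,a),(.054,b),(.024,c)],(.639,-.1387)))
delta(.418,-.123,.081,-3)
```

```text
(array([ 0.41735072, -0.12353089]), np.float64(55.60280990600586)) (array([ 0.41736049, -0.12358151]), np.float64(59.045875549316406))
(array([ 0.64062023, -0.13865351]), np.float64(36.353780110677086))
tcp [ 0.4184 -0.1232  0.1629] yaw -3.01 rpy [-1.571 -0.002 -0.053] F [-0.11  0.41 -0.29] w 0.0938 t 29.55
 shift tool [mm] [-0.4 81.9  0.2] turn -0.01
```

View pics/w21.png

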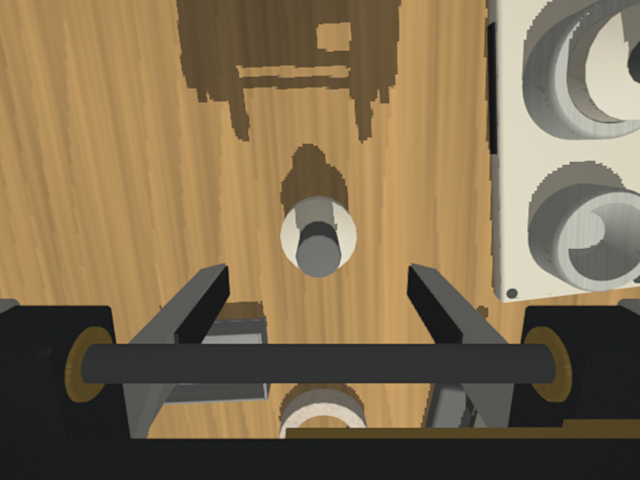

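The small canister is centred at (318,240), with nothing under the fingers. I'll grasp and lift it.

Call:
{"api": "send_rows", "payload": {"moves": "-1 -0.001 0.03 0 0; -1 0 0.03 0 0; -1 0 0.021 0 0; -1 0 0 0 0; 1 0 0 0 0; 1 0 0 0 0; 1 0 0 0 0; 1 0 0 0 0; 1 0 0 0 0; 1 0 0 0 0"}}

```text
time: 30.38
tool_pos: [0.4168, -0.1231, 0.0814]
ee_rot: [-1.571, -0.002, -0.053]
wrist_force: [0.3, 0.4, -0.7]
width: 0.0569
```

Call:
{"api": "send_rows", "payload": {"moves": "1 0 0 0 0; 1 0 0 0 0; 1 0 0 0 0; 1 0 0 0 0; 1 0 0 0 0; 1 0 0 0 0; 1 0 0 0 0; 1 0 0 0 0; 1 0 0 0 0; 1 0 0 0 0"}}

```text
time: 31.22
tool_pos: [0.4164, -0.1228, 0.0804]
ee_rot: [-1.571, -0.0, -0.053]
wrist_force: [0.7, 0.3, -1.4]
width: 0.0295
```

Call:
{"api": "send_rows", "payload": {"moves": "1 0 -0.025 0 0; 1 0 -0.03 0 0; 1 0 -0.03 0 0; 1 0 -0.03 0 0; 1 0 -0.005 0 0; 1 0 0 0 0; 1 0 0 0 0; 1 0 0 0 0; 1 0 0 0 0; 1 0 0 0 0"}}

```text
time: 32.05
tool_pos: [0.4154, -0.1224, 0.1984]
ee_rot: [-1.569, 0.004, -0.053]
wrist_force: [0.2, 0.5, -1.6]
width: 0.0297
```

Run:
```python
from h import *
delta(.6403,-.1387,.2,-3)
```

```text
tcp [ 0.4154 -0.1224  0.1984] yaw -3.03 rpy [-1.569  0.004 -0.053] F [ 0.18  0.47 -1.59] w 0.0297 t 32.05
 shift tool [mm] [225.5  -1.6  -4.4] turn -0.03
```

Call:
{"api": "send_rows", "payload": {"moves": "1 0.02 0 -0.0004 0; 1 0.035 0 -0.0006 0; 1 0.035 0 -0.0006 0; 1 0.035 0 -0.0006 0; 1 0.035 0 -0.0006 0; 1 0.035 0 -0.0006 0; 1 0.02 0 -0.0005 0; 1 0.0105 0 -0.0005 0; 1 0 0 0 0; 1 0 0 0 0"}}

```text
time: 32.88
tool_pos: [0.6408, -0.139, 0.1985]
ee_rot: [-1.57, 0.003, -0.053]
wrist_force: [-0.8, -0.8, -2.1]
width: 0.0297
```

Run:
```python
from h import *
p=snap('side','s22'); crop(p,proj(p,[.64,-.139,.1]),65,'s22c'); g=gradmag(p,1.)
print(fitc([(p,g)],[(.054,.084),(.054,.0624)],(.6400,-.1387)))
q=snap('wrist'); g=gradmag(q,1.)
print(fitc([(q,g)],[(.054,.084)],(.6400,-.1387)))
delta(.6403,-.1387,.11,-3)
```

```text
(array([ 0.6430238 , -0.13583794]), np.float64(50.037986755371094))
(array([ 0.63990241, -0.14141755]), np.float64(38.844703674316406))
tcp [ 0.6403 -0.1391  0.1999] yaw -3.04 rpy [-1.57   0.002 -0.053] F [-0.17  0.02 -1.9 ] w 0.0299 t 32.98
 shift tool [mm] [-0.  89.9  0.4] turn -0.04
```

View pics/s22c.png

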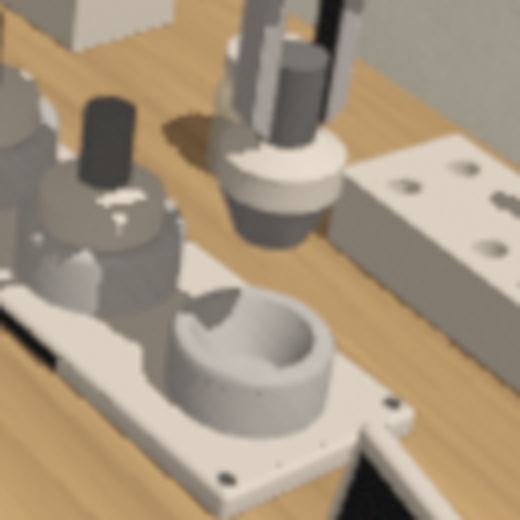

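The small canister hangs over its cup; extrapolating the row gives (0.640,−0.139), which agrees. I'll lower it.

Call:
{"api": "send_rows", "payload": {"moves": "1 -0.001 0.02 0 0; 1 0 0.02 0 0; 1 0 0.02 0 0; 1 0 0.01 0 0; 1 0 0.008 0 0; 1 0 0.006 0 0; 1 0 0.004 0 0; 1 0 0 0 0; 1 0 0 0 0; 1 0 0 0 0"}}

```text
time: 33.82
tool_pos: [0.6409, -0.1393, 0.1137]
ee_rot: [-1.571, -0.002, -0.053]
wrist_force: [-0.3, 0.5, -2.2]
width: 0.0292
```

Call:
{"api": "send_rows", "payload": {"moves": "1 0 0.002 0 0; 1 0 0.002 0 0; 1 0 0.002 0 0; 1 0 0 0 0; 1 0 0 0 0; 0.1 0 0 0 0; 0.1 0 0 0 0; 0.1 0 0 0 0; 0.1 0 0 0 0; 0.1 0 0 0 0"}}

```text
time: 34.65
tool_pos: [0.6405, -0.1392, 0.1069]
ee_rot: [-1.571, -0.001, -0.053]
wrist_force: [-0.0, -0.3, -0.3]
width: 0.0421
```

Run:
```python
from h import *
p=snap('side','s23'); crop(p,proj(p,[.64,-.139,.08]),50,'s23c',6)
delta(.6403,-.139,.104,-3)
```

```text
tcp [ 0.6404 -0.1391  0.1068] yaw -3.03 rpy [-1.571e+00 -1.000e-03 -5.300e-02] F [ 0.17 -0.93  0.78] w 0.0423 t 34.7
 shift tool [mm] [-0.1  2.8  0.1] turn -0.03
```

View pics/s23c.png

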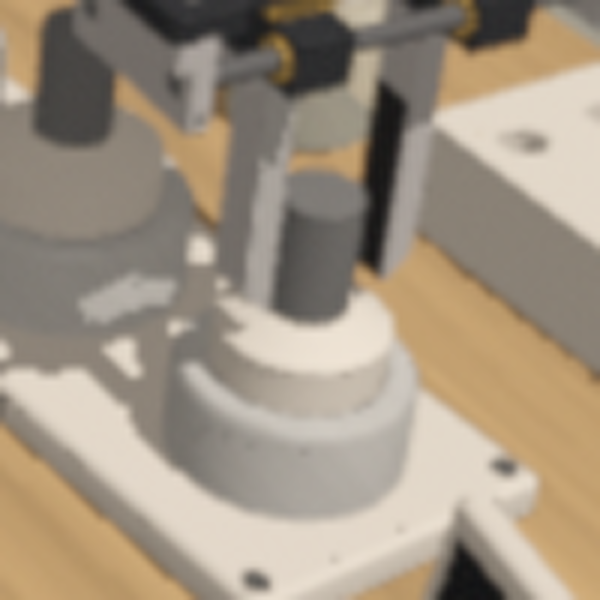

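Seated. I'll dwell, then rock.

Call:
{"api": "send_rows", "payload": {"moves": "0.1 0 0 0 0; 0.1 0 0 0 0; 0.1 0 -0.004 0 0; 0.1 0 -0.004 0 0; 0.1 0.003 0 0 0; 0.1 0.003 0 0 0; 0.1 0.003 0 0 0; 0.1 0.003 0 0 0; 0.1 0.001 -0.001 0 0; 0.1 0.001 -0.001 0 0"}}

```text
time: 35.53
tool_pos: [0.6539, -0.1398, 0.1163]
ee_rot: [-1.571, 0.001, -0.053]
wrist_force: [-2.8, 0.8, 0.1]
width: 0.0422
```

Call:
{"api": "send_rows", "payload": {"moves": "0.1 0.001 -0.001 0 0; 0.1 0.001 -0.001 0 0; 0.1 0 -0.001 0 0; 0.1 0 0 0 0; 0.1 0 0 0 0; 0.1 0 0 0 0; 0.1 0 0 0 0; 0.1 0 0 0 0; 0.1 0 0 0 0; 0.1 0 0 0 0"}}

```text
time: 36.37
tool_pos: [0.6564, -0.1399, 0.1196]
ee_rot: [-1.571, -0.001, -0.053]
wrist_force: [0.1, 0.2, 0.3]
width: 0.0425
```

Run:
```python
from h import *
p=snap('side','s24'); crop(p,proj(p,[.64,-.139,.08]),50,'s24c',6)
print(lean(p,(.64,-.139,.024),.06))
delta(.6404,-.1391,.107,-3)
```

```text
(array([ 0.6421, -0.1348,  0.0272,  0.0394,  0.1565]), np.float32(219.6))
tcp [ 0.6564 -0.1399  0.1196] yaw -3.02 rpy [-1.571e+00 -1.000e-03 -5.300e-02] F [ 0.28 -0.47 -0.65] w 0.0421 t 36.42
 shift tool [mm] [-16.   12.6  -0. ] turn -0.02
```

View pics/s24c.png

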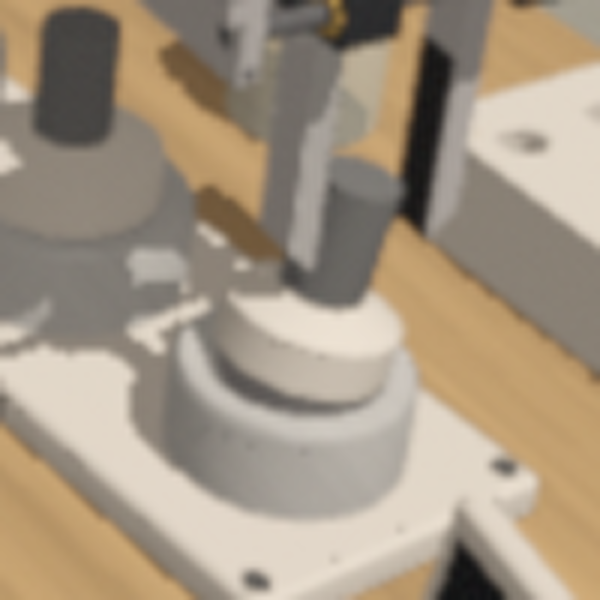

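It leans about 9° with the foot inside. I'll back off.

Call:
{"api": "send_rows", "payload": {"moves": "0.1 -0.003 0 0 0; 0.1 -0.003 0.001 0 0; 0.1 -0.003 0.001 0 0; 0.1 -0.003 0.001 0 0; 0.1 -0.003 0 0 0; 0.1 -0.001 0 0 0; 0.1 0 0 0 0; 0.1 0 0 0 0; 0.1 0 0 0 0; 0.1 0 0 0 0"}}

```text
time: 37.25
tool_pos: [0.6404, -0.1391, 0.1165]
ee_rot: [-1.571, -0.0, -0.053]
wrist_force: [0.6, -0.7, -0.2]
width: 0.0419
```

Run:
```python
from h import *
p=snap('side','s25'); crop(p,proj(p,[.64,-.139,.08]),50,'s25c',6)
g=gradmag(p,1.)
for c in ([(.072,.06)],[(.124,.03)],[(.054,.084)]): print(fitc([(p,g)],c,(.64,-.139)))
delta(.6404,-.1391,.107,-3)
```

```text
(array([ 0.6391302 , -0.13765195]), np.float64(55.73401641845703))
(array([ 0.64150254, -0.13805146]), np.float64(59.422454833984375))
(array([ 0.64195344, -0.13886985]), np.float64(54.65842056274414))
tcp [ 0.6404 -0.1391  0.1165] yaw -3.02 rpy [-1.571 -0.    -0.053] F [0.38 0.3  0.01] w 0.0424 t 37.3
 shift tool [mm] [ 0.   9.5 -0. ] turn -0.02
```

View pics/s25c.png

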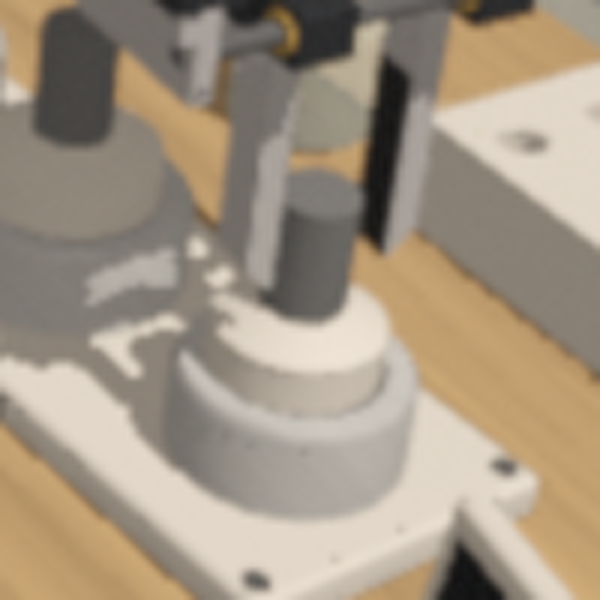

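The small canister has settled upright and home. I'll rise and go to the isolator.

Call:
{"api": "send_rows", "payload": {"moves": "0.1 0 -0.01 0 0; 0.1 0 -0.02 0 0; 0.1 0 -0.03 0 0; 0.1 0 -0.03 0 0; 0.1 0 -0.03 0 0; -1 -0.01 -0.02 0.03 0; -1 -0.01 0 0.04 0; -1 -0.01 0 0.04 0; -1 -0.01 0 0.04 0; -1 -0.01 0 0.04 0"}}

```text
time: 38.13
tool_pos: [0.5999, 0.0548, 0.2579]
ee_rot: [-1.571, -0.002, -0.054]
wrist_force: [1.1, 0.5, 0.4]
width: 0.072
```

Call:
{"api": "send_rows", "payload": {"moves": "-1 -0.01 0 0.04 0; -1 -0.01 0 0.04 0; -1 -0.01 0 0.04 0; -1 -0.01 0 0.04 0; -1 -0.01 0 0.04 0; -1 -0.01 0 0.04 0; -1 -0.01 0 0.03 0; -1 0 0 0 0; -1 0 0 0 0; -1 0 0 0 0"}}

```text
time: 38.97
tool_pos: [0.5449, 0.3263, 0.257]
ee_rot: [-1.571, -0.001, -0.053]
wrist_force: [-0.8, 0.2, 0.1]
width: 0.0939
```

Run:
```python
from h import *
for n in ('side','wrist'):
  q=snap(n,n+'26'); g=gradmag(q,1.)
  for k,c in dict(large=(.62,.111),medium=(.6302,-.014),small=(.6404,-.139)).items():
    if n=='side': print(k,[np.round(fitc([(q,g)],[cc],c)[0],4) for cc in((.072,CAN[k]),(.124,.03),(.054,CUPS[k][0]))])
  for r in imaging.landmark_of(q,'isolator_bar')[:2]: print(n,round(r['conf'],2),r['centre'],atz(q,r['centre'],.12))
delta(.544,.326,.131,-3)
```

```text
large [array([0.6167, 0.112 ]), array([0.6167, 0.1117]), array([0.6205, 0.111 ])]
medium [array([ 0.6305, -0.0127]), array([ 0.6296, -0.0119]), array([ 0.6316, -0.0144])]
small [array([ 0.6425, -0.1343]), array([ 0.6413, -0.138 ]), array([ 0.641, -0.138])]
side 0.63 [294.9, 178.1] [0.54696672 0.29904054 0.12      ]
side 0.58 [470.2, 320.7] [ 0.58381347 -0.32362276  0.12      ]
wrist 0.63 [323.4, 242.2] [0.54895316 0.31349846 0.12      ]
tcp [0.5453 0.3251 0.2569] yaw -3.16 rpy [-1.571 -0.    -0.055] F [ 0.35  0.7  -0.3 ] w 0.0936 t 39.17
 shift tool [mm] [ -1.4 125.9   0.8] turn -0.16
```

View pics/wrist26.png

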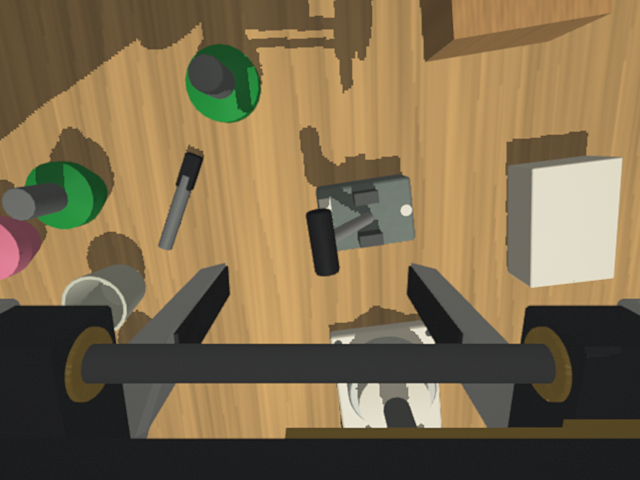

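View pics/side26.png

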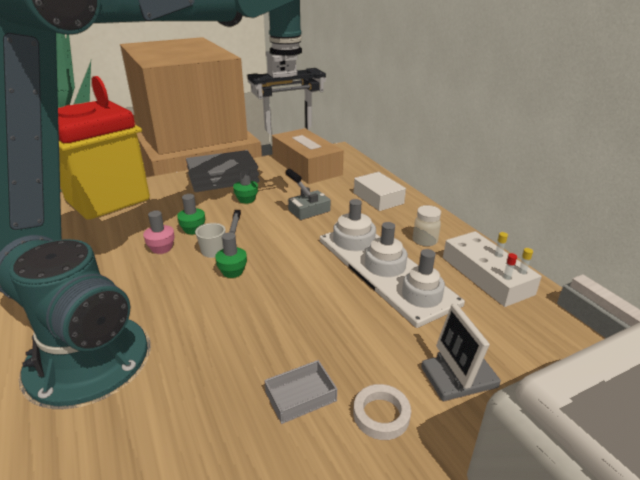

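All three canisters sit home in the side picture (grips at (355,210), (388,234) and (427,262)). The lever bar is at wrist (323,242), between the fingers. I'll throw it to on.

Call:
{"api": "send_rows", "payload": {"moves": "-1 0 0.02 -0.008 0; -1 0 0.03 0 0; -1 0 0.03 0 0; -1 0 0.03 0 0; -1 0 0.016 0 0; -1 0 0 0 0; -1 0.02 0 0 0; -1 0.02 0 0 0; -1 0.02 0 0 0; -1 0.02 0 0 0"}}

```text
time: 40.0
tool_pos: [0.6257, 0.314, 0.1332]
ee_rot: [-1.569, -0.002, -0.054]
wrist_force: [-0.7, 1.2, 0.7]
width: 0.0941
```

Call:
{"api": "send_rows", "payload": {"moves": "-1 0.015 0 0 0; -1 0.015 0 0 0; -1 0.006 0 0 0; -1 0 0 0 0; -1 0 0 0 0; -1 -0.02 0 0 0; -1 0 0 0 0; -1 0 0 0 0; -1 0 0 0 0; -1 0 0 0 0"}}

```text
time: 40.83
tool_pos: [0.6405, 0.3137, 0.1313]
ee_rot: [-1.57, -0.001, -0.053]
wrist_force: [-0.2, 0.0, 0.3]
width: 0.0936
```

Run:
```python
from h import *
q=snap('side','s27'); crop(q,(320,185),60,'s27c',5)
delta(.638,.32,.25,-3)
```

```text
tcp [0.6406 0.3136 0.1311] yaw -3.03 rpy [-1.57e+00 -1.00e-03 -5.30e-02] F [-0.93  0.67  0.26] w 0.0942 t 40.88
 shift tool [mm] [  -3.  -118.9    6.2] turn -0.03
```

View pics/s27c.png

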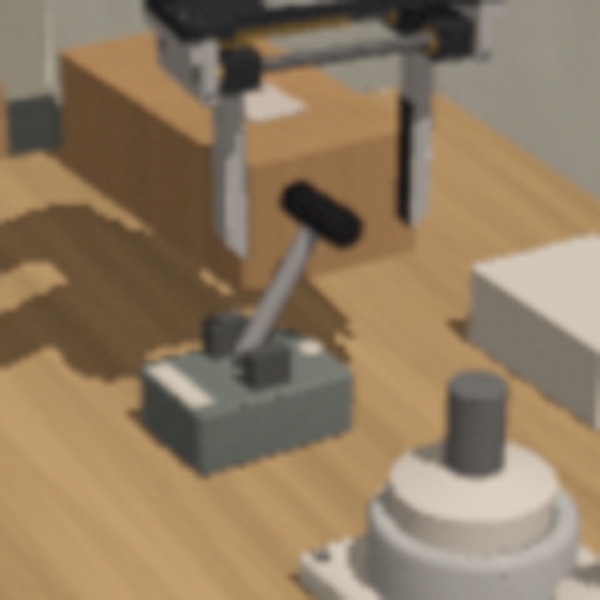

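The lever is on (bar at crop (320,213), leaning away). I'll go to the panel with the jaws closed.

Call:
{"api": "send_rows", "payload": {"moves": "-1 0 -0.03 0 0; -1 0 -0.03 0 0; -1 0 -0.03 0 0; -1 0 -0.03 0 0; 1 -0.012 0 -0.038 0; 1 -0.012 0 -0.038 0; 1 -0.012 0 -0.038 0; 1 -0.012 0 -0.038 0; 1 -0.012 0 -0.038 0; 1 -0.012 0 -0.038 0"}}

```text
time: 41.72
tool_pos: [0.5556, 0.088, 0.2508]
ee_rot: [-1.571, -0.001, -0.053]
wrist_force: [1.2, 0.1, 0.4]
width: 0.0573
```

Call:
{"api": "send_rows", "payload": {"moves": "1 -0.012 0 -0.038 0; 1 -0.012 0 -0.038 0; 1 -0.012 0 -0.038 0; 1 -0.012 0 -0.038 0; 1 -0.012 0 -0.038 0; 1 -0.012 0 -0.038 0; 1 -0.012 0 -0.038 0; 1 -0.012 0 -0.038 0; 1 -0.012 0 -0.038 0; 1 0 0 -0.03 0"}}

```text
time: 42.55
tool_pos: [0.4268, -0.279, 0.2513]
ee_rot: [-1.572, -0.0, -0.056]
wrist_force: [0.6, 0.6, -1.2]
width: 0.0005
```

Run:
```python
from h import *
T={}
for n in ('top','side','wrist'):
  q=snap(n,n+'28'); T[n]=q
  for k,z in (('display_top',.129),('display_hinge',.03)):
    for r in imaging.landmark_of(q,k)[:2]: print(n,k,round(r['conf'],2),np.round(r['centre'],1),np.round(atz(q,r['centre'],z),4))
crop(T['top'],(500,235),45,'d28t',6);crop(T['side'],(460,345),60,'d28s',5)
delta(.5,-.33,.25,-3)
```

```text
top display_top 0.83 [508.9 221.8] [ 0.5793 -0.3239  0.129 ]
top display_hinge 0.92 [493.1 239.5] [ 0.5614 -0.3281  0.03  ]
side display_top 0.88 [471.9 323.3] [ 0.5739 -0.3366  0.129 ]
side display_hinge 0.63 [452.4 367.6] [ 0.5583 -0.3307  0.03  ]
wrist display_top 0.76 [492.  293.5] [ 0.5715 -0.3347  0.129 ]
tcp [ 0.4292 -0.2749  0.2507] yaw -2.91 rpy [-1.571 -0.    -0.051] F [-0.43 -1.09  0.71] w 0.0003 t 43.0
 shift tool [mm] [ 73.5   0.7 -51.4] turn 0.09
```

View pics/d28t.png

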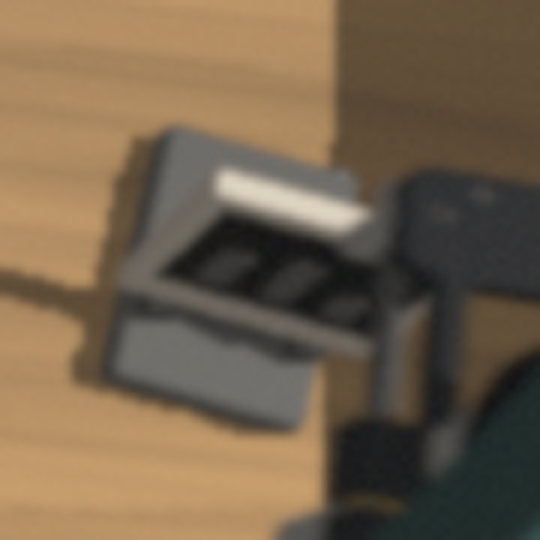

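View pics/side28.png

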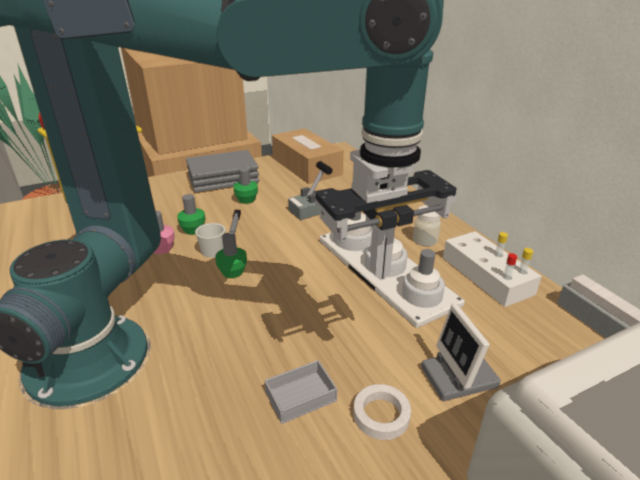

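View pics/wrist28.png

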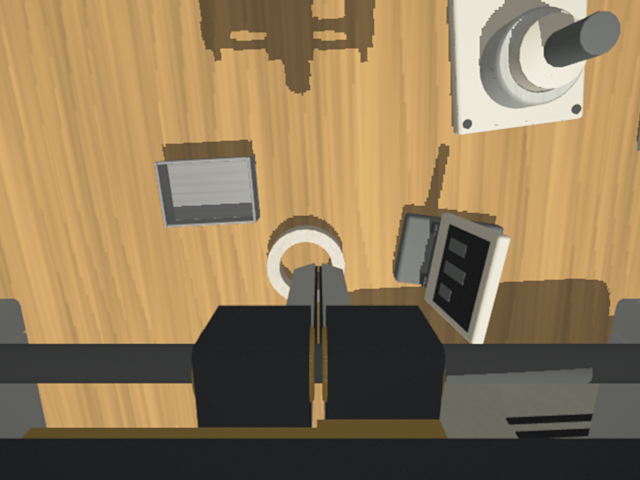

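Run:
```python
from h import *
p=snap('top')
P=[atz(p,uv,.02)[:2] for uv in ((474.2,253),(505,261.7),(483.3,211.3),(514.2,219.2))]
fl,fr,bl,br=P
print(np.round(P,4)); 
e=(fl-fr)+(bl-br); a=np.degrees(np.arctan2(-e[0],e[1])); print('yaw from y edges',a)
e=(bl-fl)+(br-fr); print('yaw from x edges',np.degrees(np.arctan2(e[1],e[0])))
print('centre',np.mean(P,0))
q=snap('wrist')
for n,c in (('tape',.011),('dish',0)):
  for r in imaging.landmark_of(q,n)[:1]: print(n,r['conf'],atz(q,r['centre'],c))
```

```text
[[ 0.5258 -0.2884]
 [ 0.5134 -0.3618]
 [ 0.6314 -0.3055]
 [ 0.6204 -0.3806]]
yaw from y edges -8.94475527639984
yaw from x edges -9.601412804263198
centre [ 0.57272962 -0.33409088]
dish 0.79 [ 0.30851425 -0.25174144  0.        ]
```

Call:
{"api": "send_rows", "payload": {"moves": "1 0.027 0 -0.0143 0; 1 0.027 0 -0.0143 0; 1 0.027 0 -0.0143 0; 1 0 0 0 6.3; 1 0 0.03 0 0; 1 0 0.03 0 0; 1 0 0.03 0 0; 1 0 0.03 0 0; 1 0 0.021 0 0; 1 0 0 0 0"}}

```text
time: 44.03
tool_pos: [0.5045, -0.3206, 0.103]
ee_rot: [-1.565, 0.01, -0.162]
wrist_force: [-1.2, -0.2, -1.4]
width: 0.0006
```

Run:
```python
from h import *
q=snap('side','s29'); crop(q,(450,340),65,'s29c',5)
delta(.508,-.322,.109,-9.3)
```

```text
tcp [ 0.5058 -0.3217  0.1063] yaw -9.3 rpy [-1.567  0.006 -0.162] F [-0.11  0.49  0.86] w 0.0005 t 44.08
 shift tool [mm] [ 2.2 -2.7  0.1] turn -0.0
```

View pics/s29c.png

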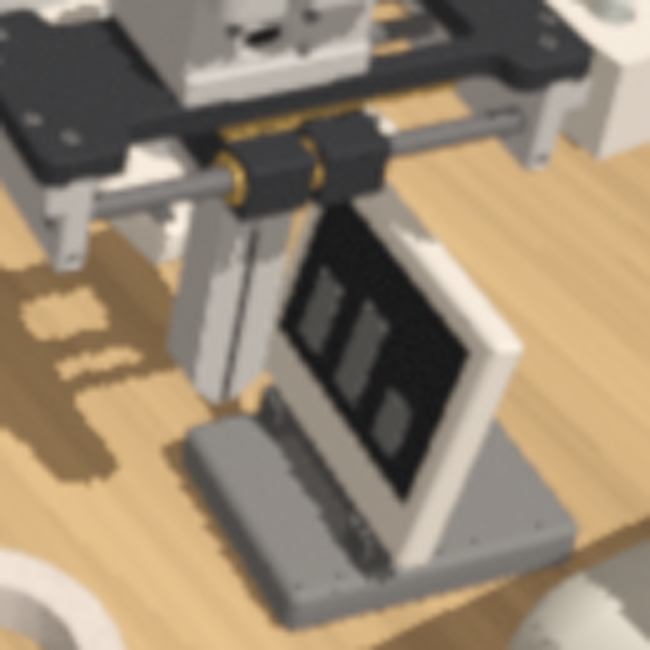

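The closed fingers stand in front of the screen, at crop (225,330). I'll push along tool +x.

Call:
{"api": "send_rows", "payload": {"moves": "1 0.01 0 0 0; 1 0.01 0 0 0; 1 0.01 0 0 0; 1 0.01 0 0 0; 1 0.008 0 0 0; 1 0.008 0 0 0; 1 0.008 0 0 0; 1 0.006 0 0 0; 1 0 0 0 0; 1 0 0 0 0"}}

```text
time: 44.92
tool_pos: [0.5773, -0.3347, 0.1098]
ee_rot: [-1.571, -0.002, -0.162]
wrist_force: [-0.1, 0.9, 1.0]
width: 0.0003
```

```bash
cat >> h.py <<'E'
def disp(H,a,names=('side','top')):
    d=np.array([np.cos(a),np.sin(a),0]); y=np.array([-np.sin(a),np.cos(a),0]); z=np.array([0,0,1.])
    for n in names:
        p=snap(n); g=gradmag(p,1.0)
        res=[]
        for th in np.arange(0,1.31,.02):
            u=np.sin(th)*d+np.cos(th)*z; nrm=np.cos(th)*d-np.sin(th)*z
            s=0
            for off in(-.006,.006):
                for A0,B0 in (((.1,-.05),(.1,.05)),((.02,.05),(.1,.05)),((.02,-.05),(.1,-.05))):
                    t=np.linspace(0,1,40)[:,None]
                    P=lambda q:H+q[0]*u+q[1]*y+off*nrm
                    X=P(A0)*(1-t)+P(B0)*t; q=projm(p,X)
                    s+=map_coordinates(g,[q[1],q[0]],order=1).mean()
            res.append((s,th))
        print(n,[(round(float(s)),round(t,2)) for s,t in sorted(res,reverse=True)[:4]])
        for k in('display_top','display_hinge'):
            for r in imaging.landmark_of(p,k)[:1]: print(k,round(r['conf'],2),np.round(r['centre'],1))
        for th in(.6,.7,.8,.9): print('  pred top',th,np.round(proj(p,H+.1*(np.sin(th)*d+np.cos(th)*z)),1),end='')
        print()
E
python3 - <<'E'
from h import *
disp(np.array([.556,-.331,.03]),np.radians(-9.3))
q=snap('side'); crop(q,(460,340),65,'s30c',5)
delta(.556,-.331,.109,-9.3)
E
```

```text
side [(314, np.float64(0.46)), (313, np.float64(0.48)), (312, np.float64(0.44)), (310, np.float64(0.38))]
display_top 0.66 [490.2 327.5]
display_hinge 0.68 [453.7 369.3]
  pred top 0.6 [489.5 325.2]  pred top 0.7 [493.  326.9]  pred top 0.8 [496.  329.1]  pred top 0.9 [498.5 331.6]
top [(259, np.float64(0.54)), (258, np.float64(0.52)), (258, np.float64(0.56)), (255, np.float64(0.5))]
display_top 0.96 [513.3 207. ]
display_hinge 0.82 [494.4 241.3]
  pred top 0.6 [513.6 210.3]  pred top 0.7 [513.1 207.8]  pred top 0.8 [512.4 205.6]  pred top 0.9 [511.6 203.8]
tcp [ 0.5763 -0.3346  0.1096] yaw -9.33 rpy [-1.571 -0.    -0.163] F [ 0.21 -0.55 -0.01] w 0.0003 t 45.27
 shift tool [mm] [-20.6   0.6   0.2] turn -0.03
```

View pics/s30c.png

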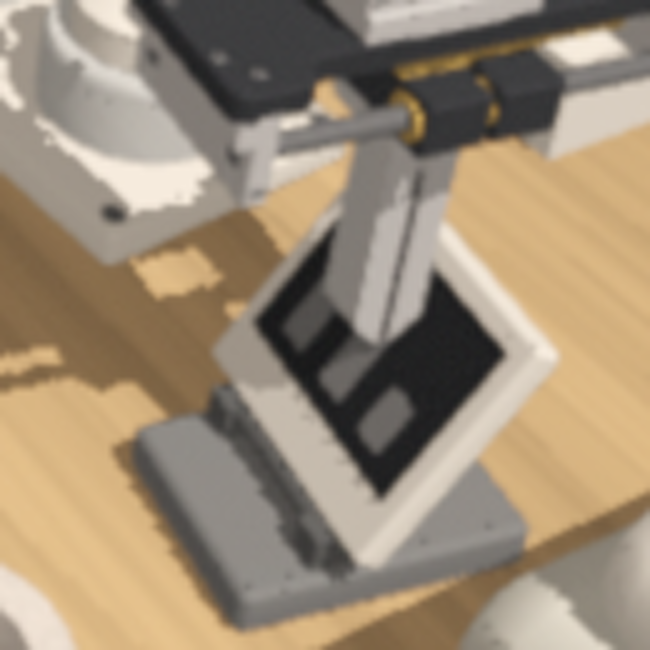

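The panel leans about 0.55–0.6 rad. I'll push 16 mm more.

Call:
{"api": "send_rows", "payload": {"moves": "1 0.004 0 0 0; 1 0.004 0 0 0; 1 0.004 0 0 0; 1 0.004 0 0 0; 1 0 0 0 0; 1 0 0 0 0; 1 0 0 0 0; 1 0 0 0 0; 1 0 0 0 0; 1 0 0 0 0"}}

```text
time: 46.1
tool_pos: [0.5922, -0.3372, 0.1096]
ee_rot: [-1.571, -0.0, -0.163]
wrist_force: [-0.1, 0.4, 0.2]
width: 0.0003
```

Call:
{"api": "send_rows", "payload": {"moves": "1 -0.03 0 0 0; 1 -0.03 0 0 0; 1 -0.03 0 0 0; 1 0 -0.03 0 0; 1 0 -0.03 0 0; 1 0 -0.03 0 0; 1 -0.03 -0.03 0 0; 1 -0.03 -0.02 0 0; 1 -0.03 0 0 0; 1 -0.03 0 0 0"}}

```text
time: 46.93
tool_pos: [0.385, -0.3035, 0.2514]
ee_rot: [-1.574, -0.004, -0.162]
wrist_force: [-0.5, -0.7, 0.2]
width: 0.0006
```

Run:
```python
from h import *
for H in ([.556,-.331,.03],[.559,-.330,.03]): disp(np.array(H),np.radians(-9.3))
q=snap('side','s31'); crop(q,(460,340),65,'s31c',5)
q=snap('top','t31'); crop(q,(500,230),50,'t31c',6)
delta(.556,-.331,.109,-9.3)
```

```text
side [(335, np.float64(0.72)), (333, np.float64(0.74)), (327, np.float64(0.7)), (325, np.float64(0.76))]
display_top 0.84 [495.8 328.1]
display_hinge 0.68 [450.7 367.5]
  pred top 0.6 [489.5 325.2]  pred top 0.7 [493.  326.9]  pred top 0.8 [496.  329.1]  pred top 0.9 [498.5 331.6]
top [(354, np.float64(0.74)), (353, np.float64(0.72)), (351, np.float64(0.76)), (351, np.float64(0.64))]
display_top 0.55 [511.5 205.6]
display_hinge 0.76 [496.7 244. ]
  pred top 0.6 [513.6 210.3]  pred top 0.7 [513.1 207.8]  pred top 0.8 [512.4 205.6]  pred top 0.9 [511.6 203.8]
side [(332, np.float64(0.72)), (331, np.float64(0.74)), (325, np.float64(0.7)), (323, np.float64(0.76))]
display_top 0.69 [494.  329.6]
display_hinge 0.72 [453.3 368.3]
  pred top 0.6 [490.5 324.2]  pred top 0.7 [493.9 326. ]  pred top 0.8 [496.9 328.2]  pred top 0.9 [499.4 330.7]
top [(356, np.float64(0.58)), (355, np.float64(0.6)), (354, np.float64(0.56)), (350, np.float64(0.68))]
display_top 0.76 [510.7 206.9]
display_hinge 0.8 [498.3 241.3]
  pred top 0.6 [513.2 209. ]  pred top 0.7 [512.7 206.4]  pred top 0.8 [512.  204.3]  pred top 0.9 [511.2 202.5]
tcp [ 0.3858 -0.3032  0.2486] yaw -9.3 rpy [-1.57   0.    -0.162] F [ 0.03 -0.23 -0.32] w 0.0008 t 47.63
 shift tool [mm] [1.724e+02 1.396e+02 1.000e-01] turn -0.0
```

View pics/s31c.png

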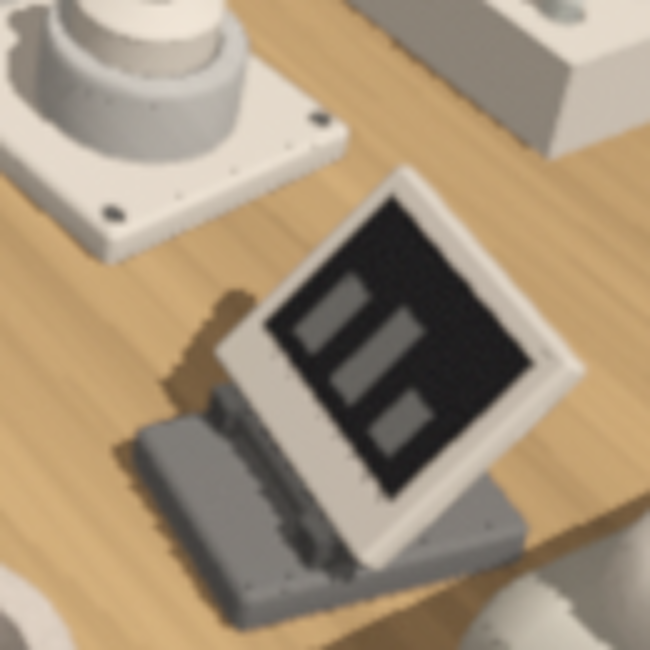

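View pics/t31c.png

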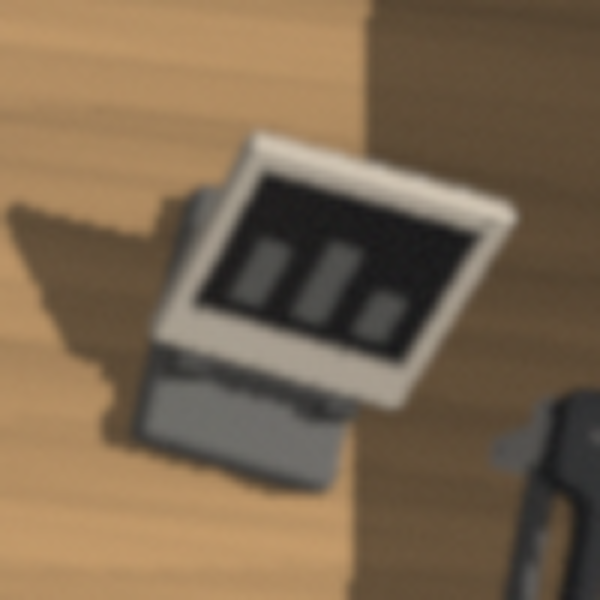

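The estimates are 0.72–0.76 rad. I'll do one joint fit over both views with the hinge position free.

Run:
```python
from h import *
from scipy.optimize import differential_evolution
V=[(p,gradmag(p,1.)) for p in (snap('side'),snap('top'))]
t=np.linspace(0,1,40)[:,None]
def f(v,views):
    x,yy,a,th,hz=v;H=np.array([x,yy,.03])
    d=np.array([np.cos(a),np.sin(a),0]); y=np.array([-np.sin(a),np.cos(a),0]); z=np.array([0,0,1.])
    u=np.sin(th)*d+np.cos(th)*z; n=np.cos(th)*d-np.sin(th)*z
    S=[]
    for o in(-.006,.006):
        S+=[(H+.1*u-.05*y+o*n,H+.1*u+.05*y+o*n)]
        for s in(-.05,.05): S+=[(H+.02*u+s*y+o*n,H+.1*u+s*y+o*n)]
    for s in(-.04,.04): S+=[(H-.035*d+s*y-.01*z,H+.0*d+s*y-.01*z)]
    S+=[(H-.035*d-.04*y-.01*z,H-.035*d+.04*y-.01*z)]
    tot=0
    for p,g in views:
        for A0,B0 in S:
            q=projm(p,A0*(1-t)+B0*t); tot-=map_coordinates(g,[q[1],q[0]],order=1).mean()
    return tot
for views in (V,V[:1],V[1:]):
    r=differential_evolution(f,[(.545,.57),(-.34,-.32),(-.25,-.05),(.4,1.1),(0,1)],args=(views,),seed=2,maxiter=120)
    print(np.round(r.x[:4],4),round(r.fun/len(views)))
for k,c in dict(large=(.62,.111),medium=(.6302,-.014),small=(.6404,-.139)).items():
    for p,g in V: print(k,[np.round(fitc([(p,g)],[cc],c)[0],4) for cc in((.072,CAN[k]),(.124,.03),(.054,CUPS[k][0]))])
```

```text
[ 0.5472 -0.3306 -0.1559  0.8074] -511
[ 0.5565 -0.3305 -0.1273  0.7524] -512
[ 0.5498 -0.3276 -0.1144  0.6063] -535
large [array([0.6275, 0.1106]), array([0.6301, 0.1036]), array([0.6309, 0.1129])]
large [array([0.62 , 0.111]), array([0.6193, 0.1117]), array([0.6219, 0.1134])]
medium [array([ 0.6338, -0.016 ]), array([ 0.64  , -0.0009]), array([ 0.6307, -0.0185])]
medium [array([ 0.6289, -0.013 ]), array([ 0.6302, -0.0136]), array([ 0.6191, -0.0116])]
small [array([ 0.6421, -0.1342]), array([ 0.642 , -0.1384]), array([ 0.641, -0.138])]
small [array([ 0.6545, -0.1332]), array([ 0.6401, -0.1376]), array([ 0.6501, -0.1487])]
```

View pics/t31.png

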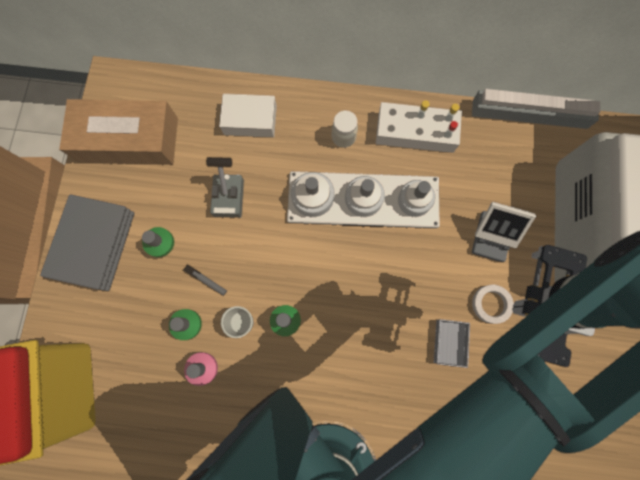

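View pics/s31.png

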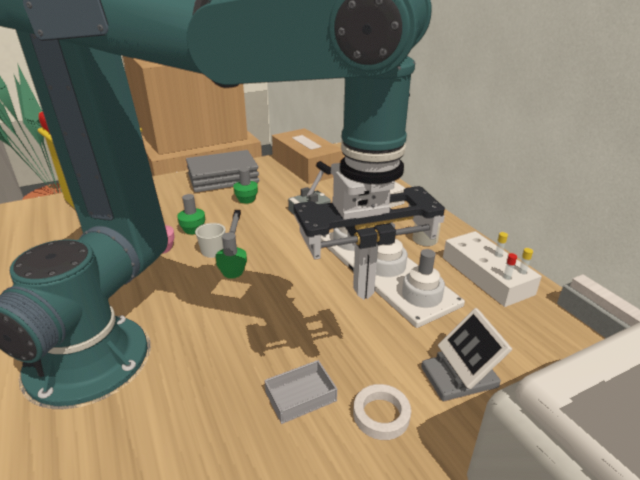

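Run:
```python
from h import *
M={'display_top':[],'display_hinge':[]}
for i in range(3):
  for n in('side','top'):
    p=snap(n)
    for k in M:
      for r in imaging.landmark_of(p,k)[:1]: M[k].append((p,r['centre']))
t,h=tri(M['display_top']),tri(M['display_hinge']);print(t,h)
d=t-h;print('lean',np.arctan2(np.hypot(d[0],d[1]),d[2]),np.linalg.norm(d), 'lean from top height',np.arccos((t[2]-.03)/.1))
```

```text
[ 0.5790166  -0.30173727  0.19558545] [ 0.55926703 -0.33237074  0.02777298]
lean 0.21387291936400143 0.1717250095962932 lean from top height nan<stdin>:9: RuntimeWarning: invalid value encountered in arccos
```

Run:
```python
from h import *
E={('side','display_top'):(495,328),('top','display_top'):(511,206),('side','display_hinge'):(452,368),('top','display_hinge'):(496,242)}
M={'display_top':[],'display_hinge':[]}
for i in range(3):
  for n in('side','top'):
    p=snap(n)
    for k in M:
      for r in imaging.landmark_of(p,k)[:4]:
        if np.hypot(*(np.array(r['centre'])-E[n,k]))<12: M[k].append((p,r['centre'])); print(n,k,np.round(r['centre'],1))
t,h=tri(M['display_top']),tri(M['display_hinge']);print(t,h)
d=t-h;print('lean',np.arctan2(np.hypot(d[0],d[1]),d[2]),np.linalg.norm(d), 'from top height',np.arccos((t[2]-.03)/.1))
```

```text
side display_hinge [455.7 367.2]
top display_top [511.9 202.9]
top display_hinge [497.9 240.4]
side display_top [494.1 326.8]
side display_hinge [453.9 367.5]
top display_top [514.1 204.9]
top display_hinge [494.4 244.1]
side display_top [494.  327.1]
side display_hinge [454.7 368.3]
top display_hinge [496.2 241.3]
[ 0.62700514 -0.34044409  0.10370017] [ 0.55693731 -0.33494785  0.03404932]
lean 0.7899161213538722 0.09894922597045866 from top height 0.7421728547058776
```

Run:
```python
from h import *
p=snap('top'); crop(p,(365,195),80,'fin',5)
im=cv2.imread('pics/fin.png')[150:650]; cv2.imwrite('pics/fin2.png',im[:, :800])
```

```text
(no output)
```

View pics/fin2.png

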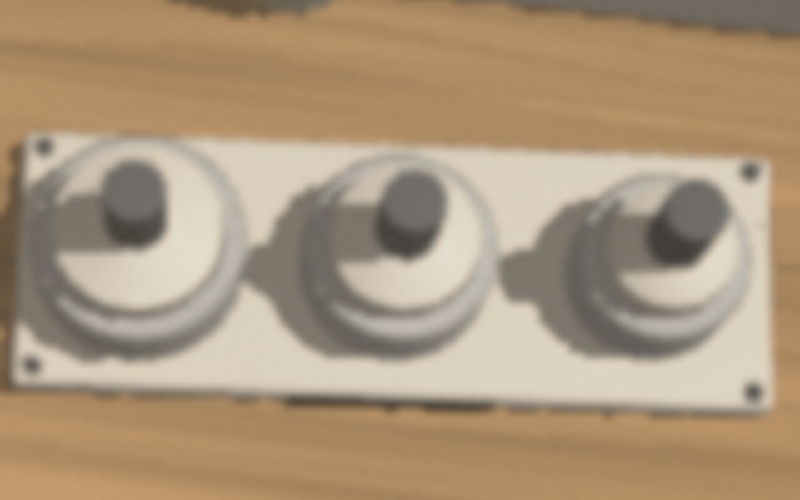

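All three sit concentric in their cups (crop (140,235), (400,240), (660,245)), and the arm is clear of everything. I'm handing the job in.

```bash
python3 -c "
from h import *
print(order.close_job()); print(robot.get_obs()['time'])"
```

```text
the job is handed in; nothing more can be done
None
the job is handed in; nothing more can be done
```

I threw the isolator to off, then seated, rocked and resettled the large, medium and small canisters, in that order. The small one had been knocked aside before I got to it, so I found it again first. I then threw the isolator back to on, tipped the read-out panel back, and handed the job in at about 50 s.

**Canisters:** the last pictures show all three upright and concentric in their cups. Most centre fits agreed within about 1–3 mm. A few were worse because the arm or shadow hid the edge, and I set those aside.

**Rocking:** the large canister leaned roughly 13–15° by eye (two fits read 11–16°). The medium leaned about 10–11° and the small about 9°. All are above the eight degrees asked for; the feet stayed inside the cups.

**Isolator:** seen resting at the on stop after the second throw.

**Panel:** most estimates put the lean at 0.72–0.81 rad, against the allowed 0.66–0.91. One fit from the top camera alone gave 0.61 rad. I discounted it because that view shows lean poorly.

**Bystanders:** none was touched, and they look unmoved in the final pictures; I did not measure each one.

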